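# Torque the clamp bolt of the card-terminal stand

### The job

Pick up the click wrench from the grey mat, set its socket fully over the square bolt head on the card-terminal stand and tighten the bolt clockwise (seen from above) until the wrench breaks over - the handle suddenly gives way under your pull - and stop at once, without pulling it on towards the end of its give. Then lift the wrench off the bolt and lay it back on the mat, flat on its socket and foot, and leave the other things on the counter alone.

Things in the scene. Friction and masses are not known exactly. Their poses are not given: they have to be found in the camera images.
- wrench_grip (a point): Centre of the black grip of the loose click wrench (0.44 kg): a bar 150 mm long, 24 wide, 26 high. The point is near the balance, 120 mm from the socket axis, 39 mm above the wrench's underside. x points along the handle from butt to socket, z up. At rest the wrench stands level on its socket rim and on a round foot (30 mm across, 222 mm from the socket axis) at the butt.
- socket (a point): Centre of the mouth of the wrench's downward socket, in its rim's plane (the wrench's underside). Square opening 29 x 29 mm, 20 deep, outside 42 x 42; x, y square to the opening's sides, z up; in line with the handle at rest. The round head above it is 48 mm across, top 64 mm above the underside.
- bolt_top (a point): Centre of the top of the square bolt head, 44 mm above the counter. Head 22 mm high, 26 x 26 mm at its foot, tapering to 24 mm 4 mm below the top, then bevelled to 17 mm; x, y square to its sides, z up. Wrench fully on: socket roof on the bolt top, rim 20 mm below it. The bolt turns clockwise against a drag of 0.25 N m for an unknown 0.35 to 0.85 rad, then seats hard.
- bolt_corner (a point): One corner of the bolt's square at the foot of its head, 18.4 mm from the bolt axis, 22 mm below bolt_top.
- stand: Fixed card-terminal stand; origin on the counter below the bolt axis, x from bolt to pole. Base plate 190 x 120 x 8 mm, from -55 to +135 mm along x; boss under the bolt head 44 mm across, top 22 mm up; pole with collar (52 mm across) at x = +105 mm, on it a keypad terminal 86 x 74 mm, top about 110 mm up.
- mat: Fixed grey fabric mat 310 (x) x 210 (y) x 3 mm, origin at the centre of its underside. The wrench starts on it.
- paper_roll_mid (a point): Centre of a loose white paper roll standing upright, 68 mm across, 78 mm high. Bystander.
- mug_mid (a point): Centre of a loose white mug, 80 mm across, 95 mm high. Bystander.
- stapler_mid (a point): Centre of a loose black stapler, 150 x 36 x 54 mm. Bystander.
- wrench_head (a point): Centre of the wrench's head, 39 mm up the socket axis. Break-over joint about this axis: rigid up to 1.5 N m (12 N across the grip; a firm grasp carries part of it as a twist), then the handle gives way clockwise relative to the socket, resistance dropping to 1.0 N m at 0.10 rad and 0.5 N m at 0.20 rad (end stop 0.26 rad). Eased off, it springs back in line. Turned the other way it is rigid.
Not all that is in view belongs to the job. Of the things like the stand, leave any that is red; of the rest the larger one is meant.

How it is judged:
By the outcome, as a careful person would: the job done as asked, in the order asked, and still so for the second after the job is handed in, with the robot touching nothing.
It also fails if it takes over 72 s, if anything falls off the work surface, if the arm or the gripper's body presses on something with over 40 N, if the wrist force passes 120 N, or if a joint passes its speed limit or range.

### The arm

A 6-joint arm with a two-finger parallel gripper is mounted at the origin on the work surface. World frame = base frame: x ahead of the robot, y to its left, z up, the work surface at z = 0. Lengths are in mm, angles in rad, forces in N, time in s.
With the tool pointing down it reaches from about 275 to 1000 mm from the base axis. Payload 8.4 kg.
Tool frame: the origin (TCP) lies on the mounting face of the last link; the fingertips stand 173 mm ahead of it and the grasp point (between the pads) lies 155 mm ahead of it; z points along the fingers, y is the direction in which the jaws open and shut (so a half turn about z gives the same grasp; the last joint's range is limited). The gripper opens to 85 mm and grips with 20 to 120 N. Pads are 22 mm wide; open, the fingers measure 114 mm over their backs; the gripper's body (76 mm by 85 mm) begins 54 mm behind the grasp point. The pads swing forward as they close: fully open they stand 13 mm farther back than shut.
Start: joints at [1.199, 0.353, 1.633, -0, 1.155, -0.002], TCP at [225.892, 582.754, 404.681] pointing down, gripper open.
Joint ranges: [-2.63, 2.63], [-0.92, 2.1], [0.06, 2.66], [-1.3, 4.44], [0, 2.69], [-3.02, 3.02]. Speed limits (rad/s): [2.22, 2.22, 2.79, 3.14, 3.14, 3.14].

### API

Orientations are given as [roll, pitch, yaw] about the fixed x, y, z axes, in that order (R = Rz(yaw) Ry(pitch) Rx(roll)).
In Python, from rig import readout, imaging, ticket gives the robot as it stands.
- The arm moves only by the tool step_arm, never from a script. Its argument "deltas" is a list of rows, each an object with "translation": the shift along the tool's x, y, z in cm, a list of three; "rot": the turn, a rotation vector about the tool's x, y, z in rad, a list of three. In form: [{"translation": [x, y, z], "rot": [rx, ry, rz]}, ...]. A call has 1 to 8 rows; each row is the pose to reach, as a shift and turn from the pose commanded when the call began, along the tool's axes at that moment; what a row does not reach only later rows make up. A row lasts 1/8 s, in which the tool goes at most 62.5 mm and 10.7 degrees, less where a joint would pass 70% of its speed; a pose out of reach is approached as far as the arm can. A call with a gripper value outside its range is refused whole. "grip" is the closure in counts, from 0 (fully open) to 255 (shut), set as the call begins (left out, the last holds). The fingers move at their own pace and stop on an object; "squeeze" is the grip in N (left out, the last holds). Time passes only in rows, so rows that repeat a pose let the fingers close. It gives the time, the measured TCP pose, the force and the opening at its end, in the units of the state.
- readout.sense(): the state, without advancing time (a new reading comes with each control period).
- imaging.grab_frame(name): name is "side" or "top"; returns a dict with "image" (400x640x3 uint8, red, green, blue), "camera_matrix" (3x3 intrinsics, pixels), "world_to_cam" (4x4, takes a point from world to camera coordinates). Camera axes: x right, y up, looking along -z (the intrinsics and any distortion apply to the point x, -y, -z); pixel columns grow to the right and rows downward; lengths in mm; the calibration is good to about 2 mm. A picture is of the moment at which its call begins. There is no depth.
- ticket.sign_off(): hands the job in, once; it reports no verdict.
The state is a dict: "clock": time; "qpos": joint angles; "qvel": joint speeds; "joint_efforts": joint torques, N m; "eef_pos": TCP position; "tcp_rot": TCP orientation; "contact_force": force on the tool from outside, world axes, zero at the start; "wrist_torque": the same for the moment, N m; "opening": opening from 0.0 (shut) to 1.0 (fully open).
Only numpy, scipy, OpenCV 4.12 (cv2) and the standard library are available. Lean on these libraries where they do the work, as an engineer would, in place of code of your own. Each camera call takes 0.05 s, during which the arm holds its last target.

## Working session

There is one attempt and no reset: what is moved stays moved. The work goes in short steps, Python scripts to look and compute and a tool call to move; the robot and the scene stay as the last step left them, time stands still between calls to the robot, and variables do not carry over. Pictures are saved under pics/ and viewed, and the job is handed in when it is done.

Besides the shell and the picture viewer there is one more tool, called after "Request:" by a JSON object that holds its "fn" and its "kwargs". step_arm: Moves the arm, as the interface text tells. Its arguments: {"type":"object","properties":{"deltas":{"type":"array","items":{"type":"object","properties":{"translation":{"type":"array","items":{"type":"number"}},"rot":{"type":"array","items":{"type":"number"}}}}},"grip":{"type":"number"},"squeeze":{"type":"number"}},"required":["deltas"]}

```bash
ls; mkdir -p pics; python3 - <<'E'
from rig import readout, imaging
import cv2, numpy as np
s=readout.sense(); print(s)
for n in("side","top"):
    f=imaging.grab_frame(n); cv2.imwrite(f"pics/{n}0.png",f["image"][:,:,::-1]); np.savez(f"pics/{n}0.npz",**f)
    print(n,f["camera_matrix"],f["world_to_cam"],[k for k in f])
E
```

```text
pics
{'clock': 0.0, 'qpos': array([ 1.19861373e+00,  3.53661734e-01,  1.63412879e+00,  1.07832508e-06,
        1.15521779e+00, -2.42970984e-03]), 'qvel': array([ 0.0004249 ,  0.0004608 ,  0.00168523, -0.00080605,  0.00248321,
       -0.00266255]), 'joint_efforts': array([ 1.92904699e-03, -6.05241823e+01, -3.42075169e+01,  8.11883228e-05,
        9.51086171e-03,  2.27425426e-05]), 'eef_pos': array([225.79752695, 582.53534043, 403.955316  ]), 'tcp_rot': array([-3.14017699e+00, -4.42558122e-06,  2.77183933e+00]), 'contact_force': array([-0.60478871, -0.60477211, -0.03831671]), 'wrist_torque': array([ 0.02083646,  0.03276675, -0.02653283]), 'opening': 1.0021752601097862}
side [[420.83993843   0.         319.89001925]
 [  0.         420.83993843 199.63463135]
 [  0.           0.           1.        ]] [[ 8.44489781e-01 -5.35500011e-01  8.76058835e-03 -3.86439561e+02]
 [ 2.79031680e-01  4.53880518e-01  8.46246889e-01 -2.62911797e+02]
 [-4.57141479e-01 -7.12202368e-01  5.32718927e-01 -9.07541830e+02]
 [ 0.00000000e+00  0.00000000e+00  0.00000000e+00  1.00000000e+00]] ['image', 'camera_matrix', 'world_to_cam']
top [[415.24495984   0.         316.62817924]
 [  0.         415.24495984 199.09860297]
 [  0.           0.           1.        ]] [[-3.81059427e-03 -9.99909979e-01  1.28652021e-02  9.17107437e+01]
 [ 9.92110103e-01 -2.16805986e-03  1.25350878e-01 -5.10730828e+02]
 [-1.25311701e-01  1.32413584e-02  9.92029054e-01 -1.19821290e+03]
 [ 0.00000000e+00  0.00000000e+00  0.00000000e+00  1.00000000e+00]] ['image', 'camera_matrix', 'world_to_cam']
```

View pics/side0.png

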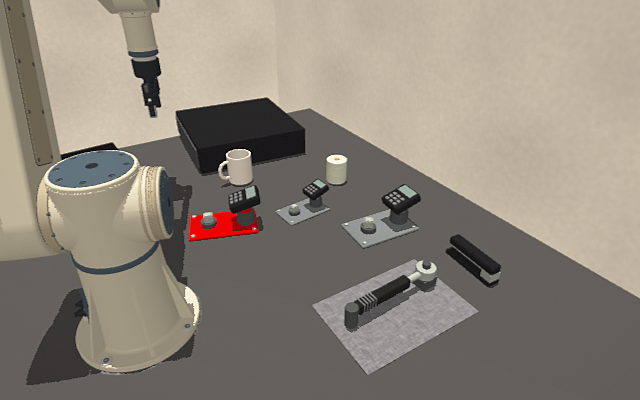

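View pics/top0.png

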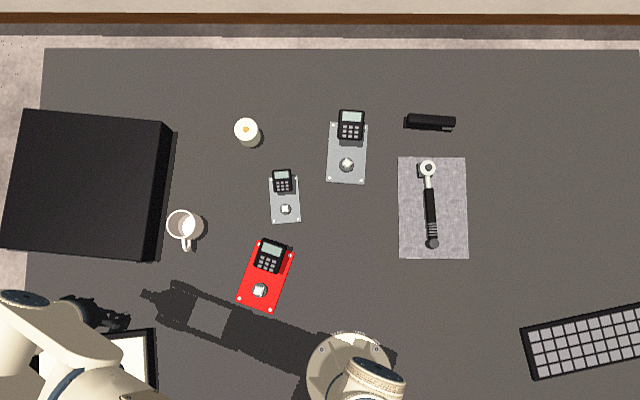

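The meant stand is the larger grey one, with its bolt at top px (347,164). The wrench head is at (428,168) and its foot at (432,243). I'll zoom in on these.

```bash
cat > h.py <<'E'
import numpy as np, cv2
def load(n): return dict(np.load(f"pics/{n}.npz"))
def ray(f,u,v):
    K=f["camera_matrix"];W=f["world_to_cam"];R=W[:3,:3];t=W[:3,3]
    d=np.array([(u-K[0,2])/K[0,0],-(v-K[1,2])/K[1,1],-1.]); return -R.T@t, R.T@d
def plane(f,u,v,z):
    o,d=ray(f,u,v); return o+d*(z-o[2])/d[2]
def proj(f,p):
    K=f["camera_matrix"];W=f["world_to_cam"]; c=W[:3,:3]@np.array(p,float)+W[:3,3]
    return K[0,0]*c[0]/-c[2]+K[0,2], K[1,1]*-c[1]/-c[2]+K[1,2]
def two(fa,a,fb,b):
    o1,d1=ray(fa,*a);o2,d2=ray(fb,*b)
    A=np.stack([d1,-d2],1);s=np.linalg.lstsq(A,o2-o1,rcond=None)[0]
    p,q=o1+d1*s[0],o2+d2*s[1];return (p+q)/2,np.linalg.norm(p-q)
def crop(f,name,x0,y0,w,h,k):
    im=f["image"][y0:y0+h,x0:x0+w,::-1]; im=cv2.resize(im,None,fx=k,fy=k,interpolation=cv2.INTER_CUBIC)
    cv2.imwrite(f"pics/{name}.png",im)
E
python3 - <<'E'
from h import *
t=load("top0");s=load("side0")
crop(t,"c1",320,100,160,115,5);crop(t,"c2",390,150,90,115,5);crop(s,"c3",300,170,200,150,4)
E
```

```text
(no output)
```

View pics/c1.png

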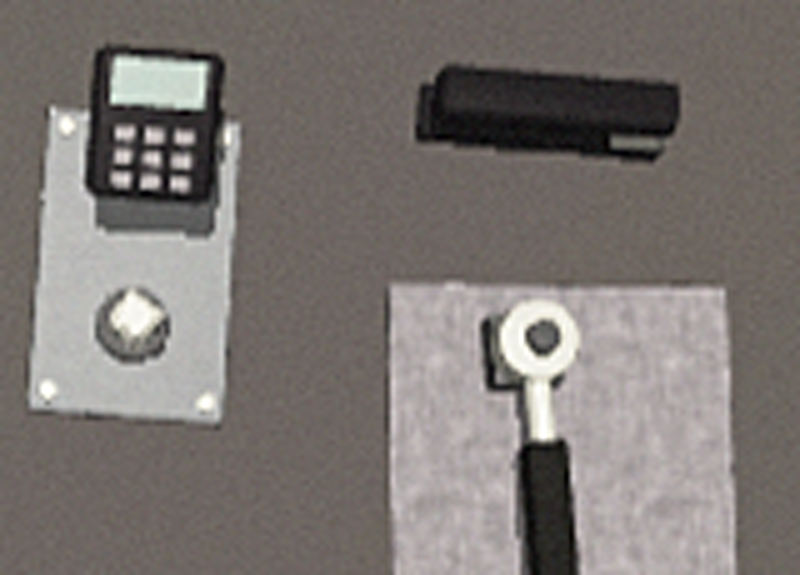

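View pics/c2.png

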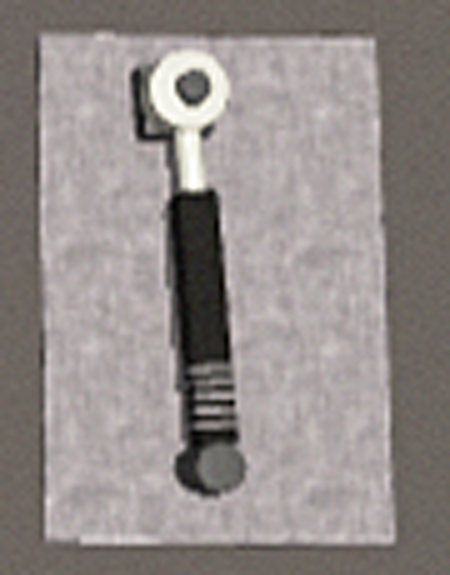

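View pics/c3.png

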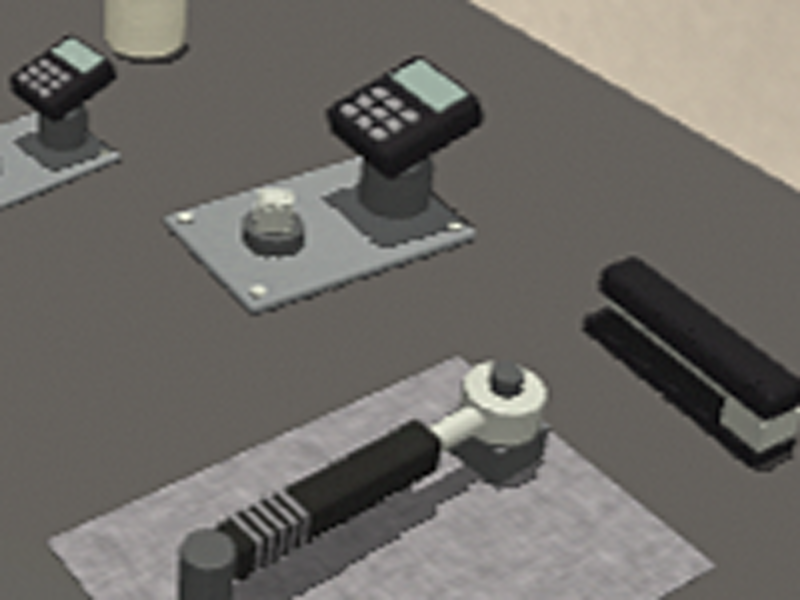

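The crops show the bolt head as a bright diamond at top px (346.6,163), turned roughly 45° to the stand. The wrench lies along world x. Measuring next.

```bash
python3 - <<'E'
from h import *
t=load("top0");s=load("side0")
np.set_printoptions(precision=1,suppress=True,linewidth=200)
im=t["image"].astype(int)
print("bolt gray");print(im[154:174,337:359].sum(2)//3)
im2=s["image"].astype(int)
print(im2[212:236,358:380].sum(2)//3)
def cen(f,x0,y0,x1,y1,lo,hi=256):
    g=f["image"][y0:y1,x0:x1].astype(int).mean(2); m=((g>=lo)&(g<hi)).astype(np.uint8)
    n,l,st,c=cv2.connectedComponentsWithStats(m); i=1+np.argmax(st[1:,4]); return c[i]+[x0,y0],st[i]
c,st=cen(t,415,155,440,185,190);print("head",c,st)
hm=(t["image"][155:185,415:440].astype(int).mean(2)>180).astype(np.uint8)
print(im[155:190,412:442].sum(2)//3)
E
```

```text
bolt gray
[[184 187 184 190 183 186 183 185 187 185 186 186 179 183 186 182 186 181 185 182 181 184]
 [187 188 182 189 186 186 185 189 188 188 190 183 187 184 189 188 187 183 185 182 186 181]
 [190 189 181 182 187 186 187 189 188 189 192 187 193 191 184 183 183 182 183 183 182 184]
 [184 188 189 186 192 192 176 168 164 183 159 156 174 188 187 184 189 180 186 184 178 185]
 [185 189 188 190 173 175 129  98 174 216 152 117 130 169 185 194 184 188 187 183 178 185]
 [188 189 186 197 142 125  91 108 236 247 220 174 138 115 161 186 188 183 185 184 184 182]
 [187 185 196 173 120  97 143 197 242 249 240 236 202 120  97 160 185 187 189 182 182 180]
 [187 193 180 111  95 112 210 236 250 244 245 248 233 199 165 136 181 184 183 182 183 179]
 [187 189 142 109  98 179 230 238 246 245 241 242 249 237 228 176 165 182 179 186 182 184]
 [191 201 125 108  95 219 219 248 245 244 242 245 248 227 207 164 113 183 181 184 188 178]
 [191 195 111 109 107 186 242 237 241 246 245 249 245 202 179  86  74 181 184 185 184 186]
 [186 199  85 106 109 134 207 189 212 249 251 244 202 167  65 105  70 186 182 185 185 183
[... 2448 characters left out ...]
60 155 154]
 [150 152 155 103  44  49  53  55  58  58  58  58  58  57  56  53  51  62 135 158 154 153]
 [150 152 155 158 110  50  46  51  54  58  55  55  56  53  52  58  59 127 158 156 154 155]
 [149 149 151 157 157 110  65  56  52  47  47  47  50  56  54  64 130 157 154 152 153 154]
 [148 149 151 151 153 152 153 156 107 130 161 110 129 158 155 152 158 156 154 152 152 153]
 [150 151 152 150 151 153 152 154 151 154 157 151 155 156 155 154 152 153 154 154 152 152]]
head [427.4 169.9] [  5   5  16  25 190]
[[ 95  97 102 ...  99 103 101]
 [138 109 111 ...  99  96  93]
 [189 158 162 ... 135 146 141]
 ...
 [182 174 168 ... 172 169 168]
 [170 153 158 ... 170 168 162]
 [166 154 169 ... 167 165 166]]
```

```bash
python3 - <<'E'
from h import *
t=load("top0");s=load("side0")
np.set_printoptions(precision=1,suppress=True,linewidth=200)
print("cams",ray(t,0,0)[0],ray(s,0,0)[0])
def up(f,x0,y0,x1,y1,k=8):
    g=f["image"][y0:y1,x0:x1].astype(np.float32).mean(2)
    return cv2.resize(g,None,fx=k,fy=k,interpolation=cv2.INTER_CUBIC)
def big(m):
    cs,_=cv2.findContours(m.astype(np.uint8),cv2.RETR_EXTERNAL,cv2.CHAIN_APPROX_NONE);return max(cs,key=cv2.contourArea)
def topx(c,x0,y0,k=8): return (c.reshape(-1,2)+.5)/k-.5+[x0,y0]
# bolt
g=up(t,337,154,359,174)
for th in(190,200,215,230):
    c=topx(big(g>th),337,154).astype(np.float32); r=cv2.minAreaRect(c); M=cv2.moments(c); cc=(M['m10']/M['m00'],M['m01']/M['m00'])
    w=np.array([plane(t,*p,41)[:2] for p in cv2.boxPoints(r)])
    e=w[1]-w[0];e2=w[2]-w[1]
    print("bolt",th,cc,plane(t,*cc,42),"rectc",plane(t,*r[0],42),"sides",np.linalg.norm(e),np.linalg.norm(e2),"ang",np.degrees(np.arctan2(e[1],e[0]))%90)
    # moment-4 orientation
    cw=np.array([plane(t,*p,41)[:2] for p in c]);d=cw-cw.mean(0);a=np.arctan2(d[:,1],d[:,0]);rr=np.hypot(*d.T)
    ph=np.angle(np.sum(rr**2*np.exp(4j*a)*rr**2))/4
    m=np.zeros_like(g,np.uint8);ys,xs=np.nonzero(g>th)
    pw=np.array([plane(t,*p,41)[:2] for p in topx(np.stack([xs,ys],1),337,154)]);d=pw-pw.mean(0);z=d[:,0]+1j*d[:,1]
    print("   corner dir deg",np.degrees(np.angle(np.sum(z**4))/4)%90)
# boss
m=(g<150)
c=topx(big(m),337,154).astype(np.float32)
(cx,cy),r=cv2.minEnclosingCircle(c);print("boss",cx,cy,r,plane(t,cx,cy,22), "exp r",22*415/1160)
el=cv2.fitEllipse(cv2.convexHull(c.reshape(-1,1,2)));print(el,plane(t,*el[0],22))
# head disc
g=up(t,412,153,444,190)
c=topx(big(g>190),412,153).astype(np.float32); (cx,cy),r=cv2.minEnclosingCircle(c[c[:,1]<174]);print("head",cx,cy,r)
cc=c[c[:,1]<173];el=cv2.fitEllipse(cc.reshape(-1,1,2));print(el,"z67",plane(t,*el[0],67), "exp r",24*415/1135)
# foot
hsv=None
g=up(t,420,235,445,252);
print(np.round(t["image"][236:250,422:442].mean(2)).astype(int))
E
```

```text
cams [ 356.9  106.5 1251.5] [ -15.2 -734.   709.3]
bolt 190 (346.54231885118, 162.49274063779987) [619.1   1.   42. ] rectc [618.    1.1  42. ] sides 24.315560075055206 24.63569763249099 ang 51.9217892061902
   corner dir deg 47.41384946748485
bolt 200 (346.5114166534873, 162.47202343296956) [619.2   1.1  42. ] rectc [618.    1.1  42. ] sides 23.441793850744624 23.948464040891874 ang 52.71577628515719
   corner dir deg 4.385529533133724
bolt 215 (346.43805766564174, 162.42837387713269) [619.3   1.3  42. ] rectc [618.3   1.5  42. ] sides 22.65123677225868 21.78779881318597 ang 51.42256709921933
   corner dir deg 7.150560657248418
bolt 230 (346.49821905609974, 162.41494137726326) [619.4   1.1  42. ] rectc [618.3   1.7  42. ] sides 21.260664388759704 20.460678194938275 ang 51.784198848013894
   corner dir deg 8.785896303238703
boss 346.1782531738281 164.87037658691406 7.997805118560791 [616.2   0.4  22. ] exp r 7.870689655172414
((346.1072692871094, 164.92332458496094), (15.137521743774414, 15.767006874084473), 134.69447326660156) [616.    0.7  22. ]
head 427.6697082519531 167.013549804
[... 638 characters left out ...]
08 109 107  98  99 110 187 179 173]
 [172 170 178  56  40  41  44  74 118 116 113 105 111 104 106  99  89 166 183 180]
 [176 174 147  55  45  51  41  87 120 120 110 108 108 104 104 103  88 139 182 184]
 [175 169 162  54  38  45  45  76 121 116 111 107 105 105 103  96  91 168 176 176]
 [184 174 187  89  40  44  45  51 105 122 112 104 104 111 106 102  89 170 176 168]
 [188 179 177 153  52  33  37  36  69 116 119 112 109 102 104  96 134 168 179 171]
 [177 172 170 191 135  77  33  30  30  77  91 100  99  84 111 133 177 165 175 169]
 [172 177 171 185 191 152 127 103  49  41  56  66 130 126 156 182 175 162 167 168]
 [165 175 178 185 187 175 192 176 127 127 134 122 179 185 181 178 178 173 171 182]]
```

```bash
python3 - <<'E'
from h import *
t=load("top0");s=load("side0")
np.set_printoptions(precision=1,suppress=True,linewidth=200)
def up(f,x0,y0,x1,y1,k=8):
    g=f["image"][y0:y1,x0:x1].astype(np.float32).mean(2)
    return cv2.resize(g,None,fx=k,fy=k,interpolation=cv2.INTER_CUBIC)
def comps(m,x0,y0,k=8):
    cs,_=cv2.findContours(m.astype(np.uint8),cv2.RETR_EXTERNAL,cv2.CHAIN_APPROX_NONE)
    return [((c.reshape(-1,2)+.5)/k-.5+[x0,y0]).astype(np.float32) for c in sorted(cs,key=cv2.contourArea)[::-1]]
g=up(t,420,236,446,252); c=comps((g>80)&(g<140),420,236)
for q in c[:2]:
    h=cv2.convexHull(q.reshape(-1,1,2));print("foot",cv2.minEnclosingCircle(q),cv2.fitEllipse(h))
# knob
g=up(t,420,160,436,174); q=comps(g<150,420,160)[0:3]
for c in q: print("knob",cv2.minEnclosingCircle(c),cv2.contourArea(c))
# grip: rows
for y in range(190,224,4):
    print(y,[int(v) for v in t["image"][y,420:441].mean(1)])
for z in (55,60,67): print(z,plane(t,433,243,z))
# plate corners / stand direction: bright screws
for u,v in((329.6,177.8),(361,180.3),(333.3,124.9),(365.8,127)): print("screw",plane(t,u,v,9))
# side bolt top centre approx
print(proj(s,(617.5,1,44)),proj(s,(617.5,1,22)),proj(s,(617.5,1,42)))
E
python3 - <<'E'
import sys;sys.path.insert(0,'.')
import os;os.chdir('.')
from h import *
s=load("side0");crop(s,"c4",350,205,50,40,14)
crop(s,"c5",330,250,115,85,7)
E
```

```text
foot ((431.625, 241.1571044921875), 8.158133506774902) ((431.6515197753906, 241.09263610839844), (15.492241859436035, 16.69671058654785), 6.655749320983887)
knob ((428.187255859375, 167.0891876220703), 3.770099639892578) 37.9375
knob ((420.6875, 171.8125), 1.976523518562317) 4.046875
knob ((420.375, 162.8125), 1.7060179710388184) 2.796875
190 [179, 174, 178, 120, 22, 12, 40, 40, 39, 33, 37, 34, 27, 74, 164, 170, 168, 169, 168, 168, 165]
194 [171, 171, 178, 105, 21, 12, 33, 45, 42, 45, 39, 42, 39, 14, 185, 181, 170, 183, 183, 177, 183]
198 [195, 186, 192, 102, 57, 15, 30, 39, 39, 45, 46, 37, 34, 23, 114, 179, 178, 162, 171, 177, 176]
202 [167, 173, 195, 108, 77, 19, 15, 33, 38, 40, 35, 38, 31, 29, 71, 177, 175, 167, 167, 179, 181]
206 [162, 165, 186, 101, 96, 32, 15, 27, 37, 37, 37, 40, 38, 33, 20, 183, 186, 170, 167, 159, 161]
210 [169, 175, 181, 183, 99, 51, 18, 26, 36, 39, 31, 32, 36, 32, 22, 98, 169, 161, 164, 183, 180]
214 [171, 175, 173, 185, 98, 78, 22, 13, 38, 39, 40, 35, 39, 37, 27, 80, 186, 182, 175, 177, 171]
218 [174, 180, 174, 176, 97, 93, 23, 14, 34, 39, 39, 37, 43, 40, 33, 13, 175, 177, 163, 157, 158]
222 [163, 164, 169, 173, 196, 113, 57, 13, 15, 42, 47, 75, 79, 76, 75, 61, 141, 189, 178, 174, 177]
55 [ 380.  -243.8   55. ]
60 [ 379.9 -242.3   60. ]
67 [ 379.8 -240.3   67. ]
screw [579.   50.2   9. ]
screw [571.1 -45.1   9. ]
screw [744.7  37.5   9. ]
screw [738.  -62.9   9. ]
(np.float64(368.52691756769167), np.float64(218.7172128572326)) (np.float64(367.97456373333966), np.float64(225.17394106056702)) (np.float64(368.47624560041027), np.float64(219.30954172310936))
```

View pics/c4.png

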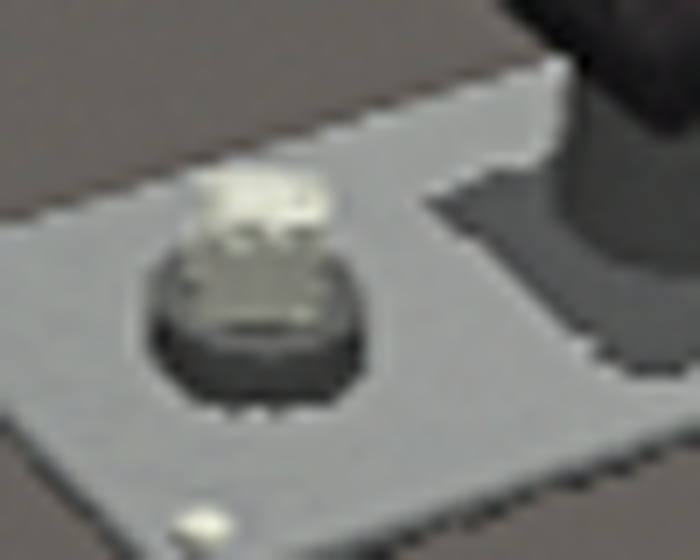

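View pics/c5.png

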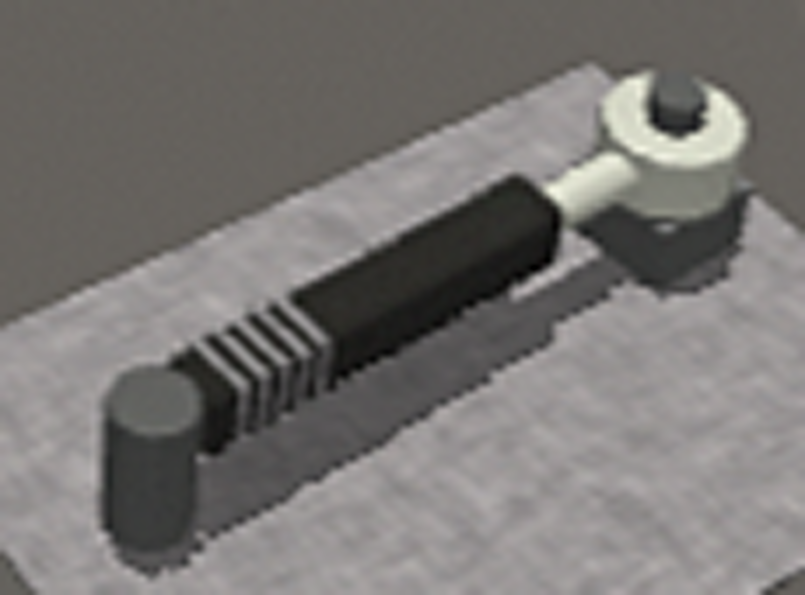

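```bash
python3 - <<'E'
from h import *
t=load("top0");s=load("side0")
np.set_printoptions(precision=1,suppress=True,linewidth=200)
print("foot",two(t,(433.8,243),s,(351.7,306.5)))
print("head",two(t,(427.6,167.1),s,(330+675/7-.5,250+127/7-.5)))
print("knob",two(t,(428.2,167.1),s,(330+678/7-.5,250+88/7-.5)))
print("bolt",two(t,(346.4,162.7),s,(368.4,218.6)))
# grip centerline (top edges at z=55): shadow edge left=dark<25 then 26+; left~ right
for y,l,r in((194,425.6,433.6),(206,426.6,434.6),(218,427.6,435.6)): print(plane(t,(l+r)/2,y,55))
E
```

```text
foot (array([ 379.8, -246.1,   54.4]), np.float64(0.5719710453462159))
head (array([ 602.3, -237.1,   51. ]), np.float64(1.8747484904128897))
knob (array([ 600.3, -235.2,   67.2]), np.float64(1.178763548757794))
bolt (array([617.9,   1.7,  43.9]), np.float64(0.46708823453033654))
[ 522.3 -239.4   55. ]
[ 487.1 -241.    55. ]
[ 452.1 -242.6   55. ]
```

```bash
cat >> h.py <<'E'
from scipy.spatial.transform import Rotation as Ro
def delta(target, yaw, n=1, s=None):
    """target TCP (mm), tool straight down with yaw; print tool-frame shift cm & rotvec from the measured pose"""
    if s is None:
        from rig import readout; s=readout.sense()
    R=Ro.from_euler('xyz',s["tcp_rot"]); p=s["eef_pos"]
    d=R.inv().apply(np.array(target)-p)/10
    r=(R.inv()*Ro.from_euler('xyz',[np.pi,0,yaw])).as_rotvec()
    print("t",s["clock"],"pos",p.round(1),"rot",s["tcp_rot"].round(3),"F",s["contact_force"].round(1),"M",s["wrist_torque"].round(2),"op",round(s["opening"],3))
    for k in range(1,n+1): print((d*k/n).round(2).tolist(),(r*k/n).round(3).tolist())
E
python3 - <<'E'
from h import *
delta((481,-241,330),0.0457,16)
E
```

```text
t 0.1 pos [225.8 582.5 404. ] rot [-3.14   0.     2.772] F [0.2 0.5 0. ] M [-0.04  0.05 -0.05] op 1.001
[-3.35, -4.22, 0.47] [-0.0, 0.0, 0.17]
[-6.69, -8.44, 0.94] [-0.0, 0.0, 0.341]
[-10.04, -12.67, 1.4] [-0.0, 0.0, 0.511]
[-13.39, -16.89, 1.87] [-0.0, 0.0, 0.682]
[-16.74, -21.11, 2.34] [-0.0, 0.001, 0.852]
[-20.08, -25.33, 2.81] [-0.0, 0.001, 1.022]
[-23.43, -29.55, 3.28] [-0.0, 0.001, 1.193]
[-26.78, -33.78, 3.75] [-0.0, 0.001, 1.363]
[-30.13, -38.0, 4.21] [-0.0, 0.001, 1.533]
[-33.47, -42.22, 4.68] [-0.0, 0.001, 1.704]
[-36.82, -46.44, 5.15] [-0.0, 0.001, 1.874]
[-40.17, -50.67, 5.62] [-0.0, 0.001, 2.045]
[-43.51, -54.89, 6.09] [-0.0, 0.002, 2.215]
[-46.86, -59.11, 6.56] [-0.0, 0.002, 2.385]
[-50.21, -63.33, 7.02] [-0.0, 0.002, 2.556]
[-53.56, -67.55, 7.49] [-0.0, 0.002, 2.726]
```

Request:
{"fn": "step_arm", "kwargs": {"deltas": [{"translation": [-3.3, -4.2, 0], "rot": [0, 0, 0.17]}, {"translation": [-6.7, -8.4, 0], "rot": [0, 0, 0.34]}, {"translation": [-10, -12.7, 0], "rot": [0, 0, 0.51]}, {"translation": [-13.4, -16.9, 0], "rot": [0, 0, 0.68]}, {"translation": [-16.7, -21.1, 0], "rot": [0, 0, 0.85]}, {"translation": [-20.1, -25.3, 0], "rot": [0, 0, 1.02]}, {"translation": [-23.4, -29.6, 0], "rot": [0, 0, 1.19]}, {"translation": [-26.8, -33.8, 0], "rot": [0, 0, 1.36]}], "grip": 0}}

```text
clock: 1.1
eef_pos: [353.6, 169.1, 404.7]
tcp_rot: [3.141, -0.0, 1.407]
contact_force: [0.4, 1.4, -0.6]
opening: 0.999
```

```bash
python3 - <<'E'
from h import *
delta((481,-241,330),0.0457,8)
E
```

```text
t 1.1 pos [353.6 169.1 404.7] rot [ 3.141 -0.     1.407] F [ 0.4  1.4 -0.6] M [ 0.07 -0.07  0.06] op 0.999
[-4.8, 2.41, 0.93] [0.0, -0.0, 0.17]
[-9.59, 4.82, 1.87] [0.0, -0.0, 0.34]
[-14.39, 7.23, 2.8] [0.0, -0.0, 0.51]
[-19.19, 9.63, 3.73] [0.0, -0.0, 0.68]
[-23.98, 12.04, 4.67] [0.0, -0.0, 0.851]
[-28.78, 14.45, 5.6] [0.0, -0.0, 1.021]
[-33.58, 16.86, 6.53] [0.0, -0.0, 1.191]
[-38.37, 19.27, 7.47] [0.0, -0.0, 1.361]
```

Request:
{"fn": "step_arm", "kwargs": {"deltas": [{"translation": [-4.8, 2.4, 0.9], "rot": [0, 0, 0.17]}, {"translation": [-9.6, 4.8, 1.9], "rot": [0, 0, 0.34]}, {"translation": [-14.4, 7.2, 2.8], "rot": [0, 0, 0.51]}, {"translation": [-19.2, 9.6, 3.7], "rot": [0, 0, 0.68]}, {"translation": [-24, 12, 4.7], "rot": [0, 0, 0.85]}, {"translation": [-28.8, 14.4, 5.6], "rot": [0, 0, 1.02]}, {"translation": [-33.6, 16.9, 6.5], "rot": [0, 0, 1.19]}, {"translation": [-38.4, 19.3, 7.5], "rot": [0, 0, 1.36]}]}}

```text
clock: 2.1
eef_pos: [483.6, -240.9, 329.2]
tcp_rot: [-3.141, 0.0, 0.046]
contact_force: [1.5, -0.1, 0.6]
opening: 0.999
```

```bash
python3 - <<'E'
from h import *
from rig import imaging
t=imaging.grab_frame("top");np.savez("pics/top1.npz",**t);crop(t,"top1",380,100,120,160,4)
s=imaging.grab_frame("side");crop(s,"side1",300,100,200,230,3)
delta((481.1,-241.3,197),0.0457,4)
E
```

```text
t 2.2 pos [ 484.3 -243.   328.6] rot [ 3.14  -0.     0.044] F [-0.9  0.1  0.3] M [ 0.02 -0.04  0.02] op 1.0
[-0.08, -0.05, 3.29] [0.0, -0.0, -0.0]
[-0.16, -0.1, 6.58] [0.001, -0.0, -0.001]
[-0.24, -0.15, 9.87] [0.001, -0.0, -0.001]
[-0.32, -0.2, 13.16] [0.001, -0.0, -0.001]
```

View pics/side1.png

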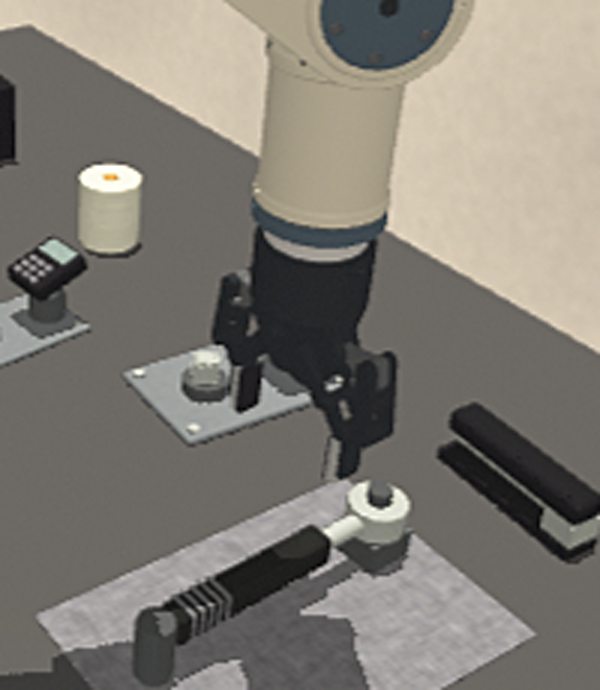

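Request:
{"fn": "step_arm", "kwargs": {"deltas": [{"translation": [-0.1, -0.1, 3.3], "rot": [0, 0, 0]}, {"translation": [-0.2, -0.1, 6.6], "rot": [0, 0, 0]}, {"translation": [-0.3, -0.2, 9.5], "rot": [0, 0, 0]}, {"translation": [-0.3, -0.2, 11.5], "rot": [0, 0, 0]}, {"translation": [-0.3, -0.2, 13.1], "rot": [0, 0, 0]}, {"translation": [-0.3, -0.2, 13.1], "rot": [0, 0, 0]}]}}

```text
clock: 2.95
eef_pos: [479.8, -236.7, 197.8]
tcp_rot: [-3.14, 0.002, 0.052]
contact_force: [-0.1, -0.4, 1.1]
opening: 0.999
```

Request:
{"fn": "step_arm", "kwargs": {"deltas": [{"translation": [0, 0, 0], "rot": [0, 0, 0]}, {"translation": [0, 0, 0], "rot": [0, 0, 0]}, {"translation": [0, 0, 0], "rot": [0, 0, 0]}, {"translation": [0, 0, 0], "rot": [0, 0, 0]}, {"translation": [0, 0, 0], "rot": [0, 0, 0]}, {"translation": [0, 0, 0], "rot": [0, 0, 0]}], "grip": 255, "squeeze": 80}}

```text
clock: 3.7
eef_pos: [480.7, -237.5, 199.6]
tcp_rot: [3.141, -0.002, 0.051]
contact_force: [-1.1, -1.8, 7.3]
opening: 0.265
```

```bash
python3 - <<'E'
from h import *
from rig import imaging
s=imaging.grab_frame("side");crop(s,"side2",300,100,200,230,3)
delta((481.1,-241.3,197),0.0457,1)
E
```

```text
t 3.75 pos [ 480.7 -237.6  199.6] rot [ 3.141e+00 -2.000e-03  5.100e-02] F [-0.7 -2.   7.1] M [-0.16  0.16 -0.4 ] op 0.269
[0.02, 0.38, 0.26] [0.001, -0.002, 0.005]
```

View pics/side2.png

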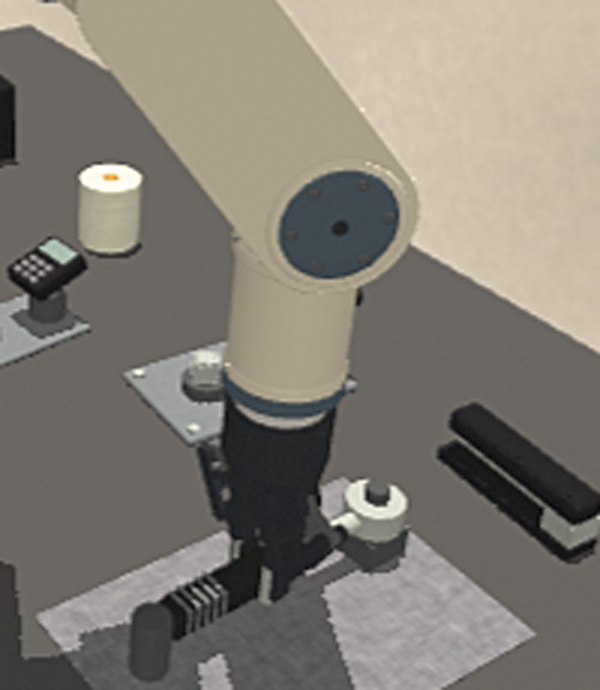

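Request:
{"fn": "step_arm", "kwargs": {"deltas": [{"translation": [0, 0, -1], "rot": [0, 0, 0]}, {"translation": [0, 0, -3], "rot": [0, 0, 0]}, {"translation": [0, 0, -6], "rot": [0, 0, 0]}, {"translation": [0, 0, -9], "rot": [0, 0, 0]}, {"translation": [0, 0, -10], "rot": [0, 0, 0]}, {"translation": [0, 0, -10], "rot": [0, 0, 0]}, {"translation": [0, 0, -10], "rot": [0, 0, 0]}, {"translation": [0, 0, -10], "rot": [0, 0, 0]}]}}

```text
clock: 4.75
eef_pos: [479.9, -236.9, 297.5]
tcp_rot: [-3.141, 0.002, 0.052]
contact_force: [-0.5, -0.6, -6.3]
opening: 0.272
```

```bash
python3 - <<'E'
from h import *
from rig import imaging
s=imaging.grab_frame("side");crop(s,"side3",300,80,200,200,3);np.savez("pics/side3.npz",**s)
s=imaging.grab_frame("top");crop(s,"top3",390,120,110,120,5);np.savez("pics/top3.npz",**s)
delta((481.1,-241.3,297),0.0457,1)
E
```

```text
t 4.85 pos [ 480.1 -237.   297.9] rot [-3.141e+00  1.000e-03  5.200e-02] F [-0.2  0.1 -5. ] M [ 0.01  0.1  -0.03] op 0.267
[0.08, 0.43, 0.09] [-0.001, 0.001, 0.006]
```

View pics/side3.png

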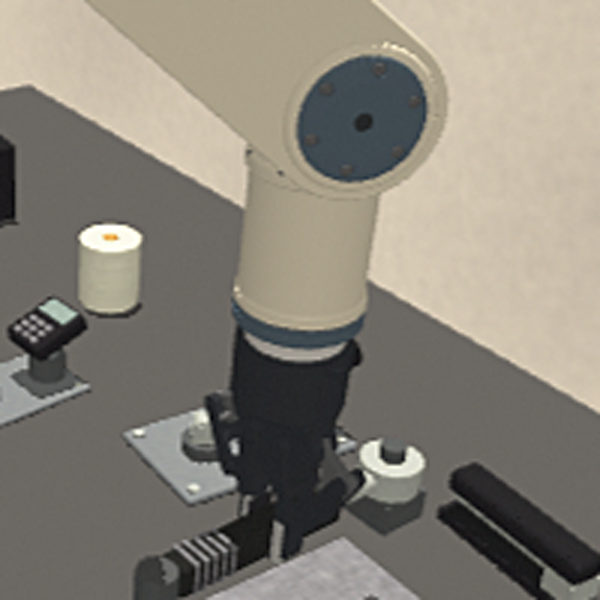

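View pics/top3.png

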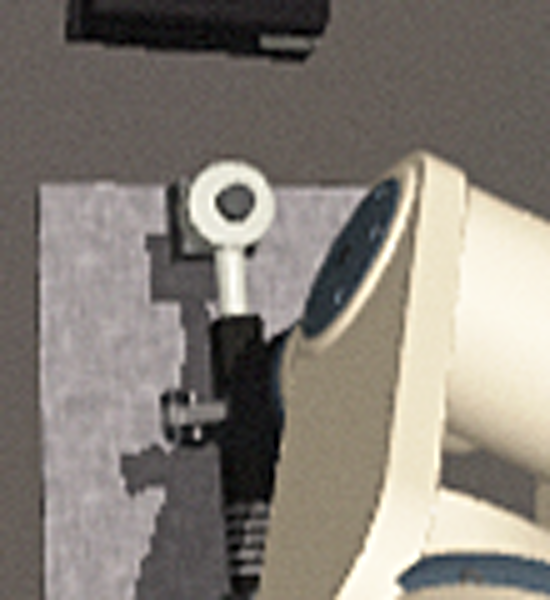

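```bash
cat >> h.py <<'E'
def up(f,x0,y0,x1,y1,k=8):
    g=f["image"][y0:y1,x0:x1].astype(np.float32).mean(2)
    return cv2.resize(g,None,fx=k,fy=k,interpolation=cv2.INTER_CUBIC)
def comps(m,x0,y0,k=8):
    cs,_=cv2.findContours(m.astype(np.uint8),cv2.RETR_EXTERNAL,cv2.CHAIN_APPROX_NONE)
    return [((c.reshape(-1,2)+.5)/k-.5+[x0,y0]).astype(np.float32) for c in sorted(cs,key=cv2.contourArea)[::-1]]
E
python3 - <<'E'
from h import *
t=load("top3");s=load("side3")
np.set_printoptions(precision=1,suppress=True,linewidth=200)
g=up(t,429,153,443,168);c=comps(g<160,429,153)
for q in c: 
  if len(q)>40: print("knob",cv2.minEnclosingCircle(q))
g=up(t,422,148,452,185);c=comps(g>195,422,148)[0];c=c[c[:,1]<165];el=cv2.fitEllipse(c.reshape(-1,1,2));print("head",el)
crop(s,"c6",410,215,40,45,14)
for kz in (160,163,166,168): print(kz,plane(t,436.7,159.8,kz))
E
```

```text
knob ((436.6192932128906, 159.97589111328125), 4.216383457183838)
knob ((430.0, 153.8125), 1.9050688743591309)
knob ((441.0, 153.625), 1.7876436710357666)
knob ((429.625, 166.25), 1.5935436487197876)
head ((435.86248779296875, 160.5403594970703), (16.017290115356445, 16.85130500793457), 118.81998443603516)
160 [ 600.7 -231.8  160. ]
163 [ 600.  -230.8  163. ]
166 [ 599.4 -229.9  166. ]
168 [ 598.9 -229.3  168. ]
```

View pics/c6.png

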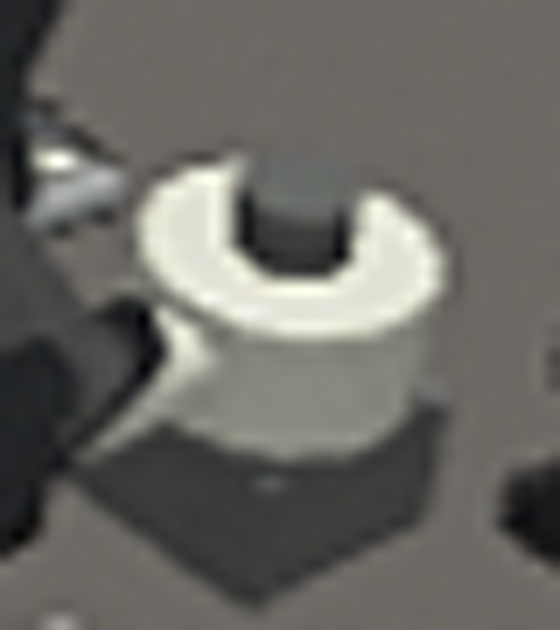

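```bash
python3 - <<'E'
from h import *
np.set_printoptions(precision=1,suppress=True,linewidth=200)
t=load("top3");s=load("side3")
print(two(t,(436.6,159.9),s,(430.7,227.6)))
print(two(t,(435.9,160.5),s,(430.4,232.2)))
E
```

```text
(array([ 599.7, -230.5,  163.5]), np.float64(0.20748970840782618))
(array([ 600.4, -231.9,  151.6]), np.float64(0.6041563676144218))
```

```bash
python3 - <<'E'
from h import *
delta((543.6,-93.3,275),0.907,8)
E
```

```text
t 4.85 pos [ 480.1 -237.   297.9] rot [-3.141e+00  1.000e-03  5.200e-02] F [-0.2  0.1 -5. ] M [ 0.01  0.1  -0.03] op 0.267
[0.89, -1.75, 0.29] [-0.0, 0.0, -0.107]
[1.77, -3.51, 0.57] [-0.0, 0.0, -0.214]
[2.66, -5.26, 0.86] [-0.0, 0.0, -0.321]
[3.54, -7.01, 1.15] [-0.001, 0.0, -0.428]
[4.43, -8.77, 1.43] [-0.001, 0.001, -0.535]
[5.32, -10.52, 1.72] [-0.001, 0.001, -0.641]
[6.2, -12.27, 2.0] [-0.001, 0.001, -0.748]
[7.09, -14.03, 2.29] [-0.001, 0.001, -0.855]
```

Request:
{"fn": "step_arm", "kwargs": {"deltas": [{"translation": [0.6, -1.2, 0.2], "rot": [0, 0, -0.07]}, {"translation": [1.8, -3.5, 0.6], "rot": [0, 0, -0.21]}, {"translation": [2.9, -5.7, 0.9], "rot": [0, 0, -0.35]}, {"translation": [4.1, -8.1, 1.3], "rot": [0, 0, -0.49]}, {"translation": [5.2, -10.4, 1.7], "rot": [0, 0, -0.63]}, {"translation": [6.2, -12.3, 2], "rot": [0, 0, -0.75]}, {"translation": [6.9, -13.6, 2.2], "rot": [0, 0, -0.83]}, {"translation": [7.1, -14, 2.3], "rot": [0, 0, -0.855]}]}}

```text
clock: 5.85
eef_pos: [544.2, -93.0, 275.2]
tcp_rot: [-3.141, 0.0, 0.909]
contact_force: [0.5, -0.4, -5.9]
opening: 0.267
```

Request:
{"fn": "step_arm", "kwargs": {"deltas": [{"translation": [0, 0, 0], "rot": [0, 0, 0]}, {"translation": [0, 0, 0], "rot": [0, 0, 0]}, {"translation": [0, 0, 0], "rot": [0, 0, 0]}, {"translation": [0, 0, 0], "rot": [0, 0, 0]}]}}

```text
clock: 6.35
eef_pos: [543.8, -94.0, 275.8]
tcp_rot: [3.142, -0.0, 0.906]
contact_force: [-0.6, 0.6, -5.4]
opening: 0.265
```

```bash
python3 - <<'E'
from h import *
from rig import imaging
s=imaging.grab_frame("side");crop(s,"side4",320,140,120,100,6);np.savez("pics/side4.npz",**s)
s=imaging.grab_frame("top");crop(s,"top4",310,110,130,120,5);np.savez("pics/top4.npz",**s)
delta((543.6,-93.3,275),0.907,1)
E
```

```text
t 6.45 pos [543.9 -93.8 275.8] rot [ 3.141 -0.     0.906] F [-0.2 -0.1 -5.2] M [-0.07  0.01  0.01] op 0.268
[0.02, -0.06, 0.08] [0.0, -0.0, -0.001]
```

View pics/side4.png

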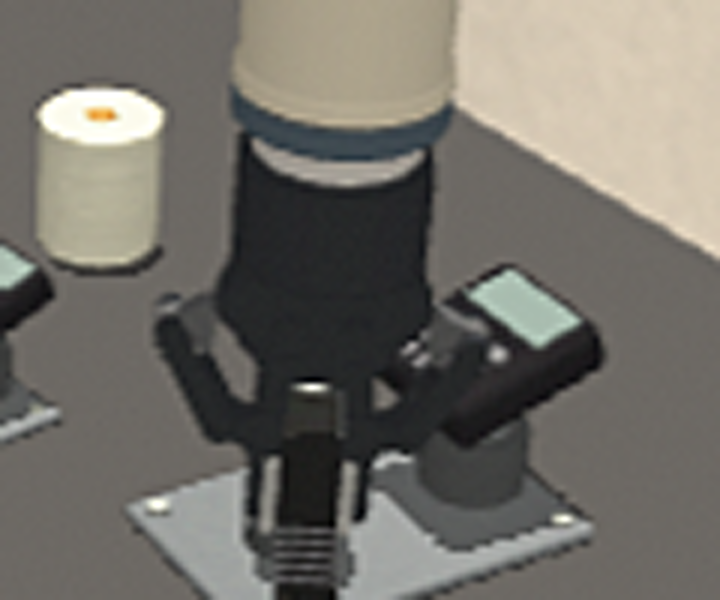

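View pics/top4.png

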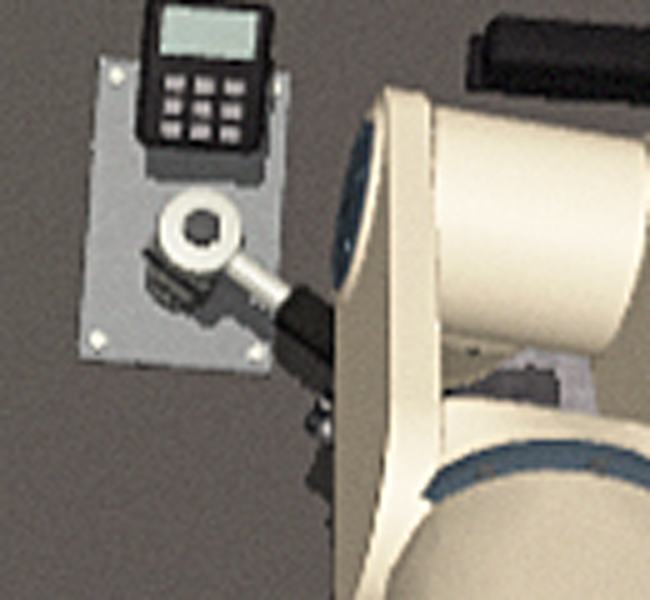

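```bash
python3 - <<'E'
from h import *
np.set_printoptions(precision=1,suppress=True,linewidth=200)
t=load("top4")
g=up(t,344,149,356,161);c=comps(g<160,344,149)
q=[x for x in c if len(x)>40][0];k=cv2.minEnclosingCircle(q);print(k)
for z in(142.3,143.2): print("knob",plane(t,*k[0],z))
g=up(t,336,142,364,175);c=comps(g>205,336,142)[0];c=c[c[:,0]<354];el=cv2.fitEllipse(cv2.convexHull(c).reshape(-1,1,2));print("head",el[:2],plane(t,*el[0],131))
E
```

```text
((350.0443420410156, 155.14920043945312), 4.062718868255615)
knob [617.8  -0.1 142.3]
knob [617.6  -0.  143.2]
head ((349.4888000488281, 155.4656982421875), (15.757893562316895, 16.262739181518555)) [619.6   0.4 131. ]
```

Request:
{"fn": "step_arm", "kwargs": {"deltas": [{"translation": [0.05, -0.07, 0.6], "rot": [0, 0, 0]}, {"translation": [0.05, -0.07, 1.4], "rot": [0, 0, 0]}, {"translation": [0.05, -0.07, 2.2], "rot": [0, 0, 0]}, {"translation": [0.05, -0.07, 2.8], "rot": [0, 0, 0]}, {"translation": [0.05, -0.07, 3.2], "rot": [0, 0, 0]}, {"translation": [0.05, -0.07, 3.6], "rot": [0, 0, 0]}, {"translation": [0.05, -0.07, 3.8], "rot": [0, 0, 0]}, {"translation": [0.05, -0.07, 4], "rot": [0, 0, 0]}]}}

```text
clock: 7.45
eef_pos: [543.7, -92.8, 235.7]
tcp_rot: [3.141, -0.0, 0.907]
contact_force: [0.3, -0.2, -5.4]
opening: 0.267
```

```bash
python3 - <<'E'
from h import *
delta((543.6,-93.3,220.6),0.907,1)
E
```

```text
t 7.45 pos [543.7 -92.8 235.7] rot [ 3.141 -0.     0.907] F [ 0.3 -0.2 -5.4] M [-0.04  0.08  0.01] op 0.267
[-0.05, 0.02, 1.51] [0.0, -0.0, -0.0]
```

Request:
{"fn": "step_arm", "kwargs": {"deltas": [{"translation": [0, 0, 0.2], "rot": [0, 0, 0]}, {"translation": [0, 0, 0.4], "rot": [0, 0, 0]}, {"translation": [0, 0, 0.6], "rot": [0, 0, 0]}, {"translation": [0, 0, 0.8], "rot": [0, 0, 0]}]}}

```text
clock: 7.95
eef_pos: [543.7, -92.8, 227.6]
tcp_rot: [3.142, 0.0, 0.907]
contact_force: [0.3, -0.2, -4.2]
opening: 0.268
```

Request:
{"fn": "step_arm", "kwargs": {"deltas": [{"translation": [0, 0, 0.2], "rot": [0, 0, 0]}, {"translation": [0, 0, 0.4], "rot": [0, 0, 0]}, {"translation": [0, 0, 0.5], "rot": [0, 0, 0]}, {"translation": [0, 0, 0.6], "rot": [0, 0, 0]}]}}

```text
clock: 8.45
eef_pos: [543.7, -92.8, 221.6]
tcp_rot: [-3.142, 0.0, 0.907]
contact_force: [-0.2, -0.5, -5.7]
opening: 0.268
```

Request:
{"fn": "step_arm", "kwargs": {"deltas": [{"translation": [0, 0, 0.1], "rot": [0, 0, 0]}, {"translation": [0, 0, 0.2], "rot": [0, 0, 0]}, {"translation": [0, 0, 0.2], "rot": [0, 0, 0]}]}}

```text
clock: 8.82
eef_pos: [543.7, -92.9, 219.9]
tcp_rot: [3.141, -0.0, 0.907]
contact_force: [-1.4, -0.7, -0.4]
opening: 0.27
```

```bash
python3 - <<'E'
from h import *
delta((543.6,-93.3,220.6),0.907,1)
E
```

```text
t 8.825 pos [543.7 -92.9 219.9] rot [ 3.141 -0.     0.907] F [-1.4 -0.7 -0.4] M [0.06 0.15 0.09] op 0.27
[-0.04, 0.01, -0.07] [0.0, -0.0, -0.0]
```

Request:
{"fn": "step_arm", "kwargs": {"deltas": [{"translation": [0.01, -0.42, 0.05], "rot": [0, 0, 0.035]}, {"translation": [0.03, -0.84, 0.05], "rot": [0, 0, 0.07]}, {"translation": [0.07, -1.26, 0.05], "rot": [0, 0, 0.105]}, {"translation": [0.12, -1.67, 0.05], "rot": [0, 0, 0.14]}, {"translation": [0.18, -2.09, 0.05], "rot": [0, 0, 0.175]}, {"translation": [0.26, -2.5, 0.05], "rot": [0, 0, 0.21]}, {"translation": [0.36, -2.91, 0.05], "rot": [0, 0, 0.245]}, {"translation": [0.47, -3.32, 0.05], "rot": [0, 0, 0.28]}]}}

```text
clock: 9.82
eef_pos: [519.9, -69.0, 219.6]
tcp_rot: [3.141, 0.001, 0.626]
contact_force: [-5.5, -5.2, 3.9]
opening: 0.265
```

```bash
cat >> h.py <<'E'
C=np.array([617.6,1.6])
def st():
    from rig import readout; s=readout.sense(); p=s["eef_pos"]; y=s["tcp_rot"][2]
    d=p[:2]-C; F=s["contact_force"]; M=s["wrist_torque"]
    rt=np.array([d[1],-d[0]])/np.hypot(*d) # clockwise tangent
    print("t",round(s["clock"],2),"pos",p.round(1),"yaw",round(y,3),"bear",round(np.arctan2(-d[1],-d[0]),3),"r",round(np.hypot(*d),1),"Ftan_cw",round(F[:2]@rt,2),"F",F.round(1),"Mz",round(M[2],2),"tot torque about bolt(cw)", round(F[:2]@rt*.12-M[2],2),"op",round(s["opening"],3))
E
python3 -c "
from h import *
st()"
```

```text
t 9.82 pos [519.9 -69.  219.6] yaw 0.626 bear 0.626 r 120.5 Ftan_cw -0.99 F [-5.5 -5.2  3.9] Mz 0.15 tot torque about bolt(cw) -0.27 op 0.265
```

Request:
{"fn": "step_arm", "kwargs": {"deltas": [{"translation": [-0.1, -0.18, 0], "rot": [0, 0, 0.015]}, {"translation": [-0.1, -0.36, 0], "rot": [0, 0, 0.03]}]}}

```text
clock: 10.07
eef_pos: [517.6, -66.4, 219.5]
tcp_rot: [3.141, -0.0, 0.596]
contact_force: [-2.6, -1.8, 2.2]
opening: 0.267
```

```bash
cd .;python3 -c "
from h import *
st()"
```

```text
t 10.07 pos [517.6 -66.4 219.5] yaw 0.596 bear 0.597 r 120.9 Ftan_cw -0.08 F [-2.6 -1.8  2.2] Mz 0.29 tot torque about bolt(cw) -0.3 op 0.267
```

Request:
{"fn": "step_arm", "kwargs": {"deltas": [{"translation": [0, -0.18, 0], "rot": [0, 0, 0.015]}, {"translation": [0, -0.36, 0], "rot": [0, 0, 0.03]}]}}

```text
clock: 10.32
eef_pos: [515.5, -63.3, 219.3]
tcp_rot: [3.141, -0.0, 0.566]
contact_force: [-3.3, -1.8, 4.2]
opening: 0.267
```

```bash
cd .;python3 -c "
from h import *
st()"
```

```text
t 10.32 pos [515.5 -63.3 219.3] yaw 0.566 bear 0.566 r 121.0 Ftan_cw 0.24 F [-3.3 -1.8  4.2] Mz 0.29 tot torque about bolt(cw) -0.26 op 0.267
```

Request:
{"fn": "step_arm", "kwargs": {"deltas": [{"translation": [0, -0.18, 0], "rot": [0, 0, 0.015]}, {"translation": [0, -0.36, 0], "rot": [0, 0, 0.03]}]}}

```text
clock: 10.58
eef_pos: [513.6, -60.2, 219.2]
tcp_rot: [3.141, -0.0, 0.536]
contact_force: [-3.9, -2.2, 4.2]
opening: 0.266
```

```bash
cd .;python3 -c "
from h import *
st()"
```

```text
t 10.57 pos [513.6 -60.2 219.2] yaw 0.536 bear 0.536 r 121.0 Ftan_cw 0.11 F [-3.9 -2.2  4.2] Mz 0.19 tot torque about bolt(cw) -0.17 op 0.266
```

Request:
{"fn": "step_arm", "kwargs": {"deltas": [{"translation": [0, -0.18, 0], "rot": [0, 0, 0.015]}, {"translation": [0, -0.36, 0], "rot": [0, 0, 0.03]}]}}

```text
clock: 10.82
eef_pos: [511.8, -57.1, 219.2]
tcp_rot: [3.141, -0.0, 0.506]
contact_force: [-2.6, -1.2, 3.4]
opening: 0.27
```

```bash
cd .;python3 -c "
from h import *
st()"
```

```text
t 10.82 pos [511.8 -57.1 219.2] yaw 0.506 bear 0.506 r 121.0 Ftan_cw 0.18 F [-2.6 -1.2  3.4] Mz 0.27 tot torque about bolt(cw) -0.25 op 0.27
```

Request:
{"fn": "step_arm", "kwargs": {"deltas": [{"translation": [0, -0.18, 0], "rot": [0, 0, 0.015]}, {"translation": [0, -0.36, 0], "rot": [0, 0, 0.03]}]}}

```text
clock: 11.08
eef_pos: [510.1, -53.9, 219.3]
tcp_rot: [3.141, -0.001, 0.476]
contact_force: [-1.7, -0.2, 3.9]
opening: 0.269
```

```bash
cd .;python3 -c "
from h import *
st()"
```

```text
t 11.07 pos [510.1 -53.9 219.3] yaw 0.476 bear 0.477 r 121.0 Ftan_cw 0.56 F [-1.7 -0.2  3.9] Mz 0.33 tot torque about bolt(cw) -0.26 op 0.269
```

Request:
{"fn": "step_arm", "kwargs": {"deltas": [{"translation": [0, -0.18, 0], "rot": [0, 0, 0.015]}, {"translation": [0, -0.36, 0], "rot": [0, 0, 0.03]}]}}

```text
clock: 11.32
eef_pos: [508.5, -50.7, 219.2]
tcp_rot: [3.141, -0.001, 0.446]
contact_force: [-1.0, 0.4, 2.9]
opening: 0.268
```

```bash
cd .;python3 -c "
from h import *
st()"
```

```text
t 11.32 pos [508.5 -50.7 219.2] yaw 0.446 bear 0.447 r 121.0 Ftan_cw 0.77 F [-1.   0.4  2.9] Mz 0.37 tot torque about bolt(cw) -0.28 op 0.268
```

Request:
{"fn": "step_arm", "kwargs": {"deltas": [{"translation": [0, -0.18, 0], "rot": [0, 0, 0.015]}, {"translation": [0, -0.36, 0], "rot": [0, 0, 0.03]}]}}

```text
clock: 11.58
eef_pos: [507.0, -47.5, 219.3]
tcp_rot: [3.141, -0.001, 0.416]
contact_force: [-0.8, 1.0, 1.8]
opening: 0.266
```

```bash
cd .;python3 -c "
from h import *
st()"
```

```text
t 11.57 pos [507.  -47.5 219.3] yaw 0.416 bear 0.417 r 121.0 Ftan_cw 1.22 F [-0.8  1.   1.8] Mz 0.37 tot torque about bolt(cw) -0.22 op 0.266
```

Request:
{"fn": "step_arm", "kwargs": {"deltas": [{"translation": [0, -0.18, 0], "rot": [0, 0, 0.015]}, {"translation": [0, -0.36, 0], "rot": [0, 0, 0.03]}]}}

```text
clock: 11.82
eef_pos: [505.5, -44.2, 219.3]
tcp_rot: [3.141, -0.001, 0.386]
contact_force: [1.2, 2.1, 1.2]
opening: 0.266
```

```bash
cd .;python3 -c "
from h import *
st()"
```

```text
t 11.82 pos [505.5 -44.2 219.3] yaw 0.386 bear 0.388 r 121.1 Ftan_cw 1.45 F [1.2 2.1 1.2] Mz 0.42 tot torque about bolt(cw) -0.25 op 0.266
```

Request:
{"fn": "step_arm", "kwargs": {"deltas": [{"translation": [0.04, -0.17, 0.03], "rot": [0, 0, 0.015]}, {"translation": [0.05, -0.35, 0.03], "rot": [0, 0, 0.03]}]}}

```text
clock: 12.08
eef_pos: [504.3, -41.0, 218.7]
tcp_rot: [3.141, 0.0, 0.356]
contact_force: [0.4, -2.4, 1.2]
opening: 0.264
```

```bash
cd .;python3 -c "
from h import *
st()"
```

```text
t 12.07 pos [504.3 -41.  218.7] yaw 0.356 bear 0.36 r 121.0 Ftan_cw -2.34 F [ 0.4 -2.4  1.2] Mz -0.01 tot torque about bolt(cw) -0.27 op 0.264
```

Request:
{"fn": "step_arm", "kwargs": {"deltas": [{"translation": [0, -0.18, 0], "rot": [0, 0, 0.015]}, {"translation": [0.01, -0.37, 0], "rot": [0, 0, 0.03]}]}}

```text
clock: 12.32
eef_pos: [503.1, -37.5, 218.8]
tcp_rot: [3.142, 0.0, 0.325]
contact_force: [-0.6, -4.0, 1.3]
opening: 0.266
```

```bash
cd .;python3 -c "
from h import *
st()"
```

```text
t 12.32 pos [503.1 -37.5 218.8] yaw 0.325 bear 0.329 r 121.0 Ftan_cw -3.61 F [-0.6 -4.   1.3] Mz -0.18 tot torque about bolt(cw) -0.25 op 0.266
```

Request:
{"fn": "step_arm", "kwargs": {"deltas": [{"translation": [0, -0.18, 0], "rot": [0, 0, 0.015]}, {"translation": [0.01, -0.36, 0], "rot": [0, 0, 0.03]}]}}

```text
clock: 12.58
eef_pos: [502.0, -34.0, 218.8]
tcp_rot: [3.142, 0.0, 0.296]
contact_force: [0.5, -4.1, 1.2]
opening: 0.265
```

```bash
cd .;python3 -c "
from h import *
st()"
```

```text
t 12.57 pos [502.  -34.  218.8] yaw 0.296 bear 0.299 r 120.9 Ftan_cw -4.03 F [ 0.5 -4.1  1.2] Mz -0.05 tot torque about bolt(cw) -0.44 op 0.265
```

Request:
{"fn": "step_arm", "kwargs": {"deltas": [{"translation": [0, -0.15, 0], "rot": [0, 0, 0.012]}]}}

```text
clock: 12.7
eef_pos: [501.6, -32.6, 218.8]
tcp_rot: [3.141, 0.0, 0.284]
contact_force: [-0.1, -5.9, 1.3]
opening: 0.267
```

```bash
cd .;python3 -c "
from h import *
st()"
```

```text
t 12.7 pos [501.6 -32.6 218.8] yaw 0.284 bear 0.286 r 120.9 Ftan_cw -5.66 F [-0.1 -5.9  1.3] Mz -0.12 tot torque about bolt(cw) -0.56 op 0.267
```

Torque is rising, so the bolt has seated. I'll use single small rows from here.

Request:
{"fn": "step_arm", "kwargs": {"deltas": [{"translation": [0, -0.12, 0], "rot": [0, 0, 0.01]}]}}

```text
clock: 12.82
eef_pos: [501.2, -31.5, 218.8]
tcp_rot: [3.141, 0.001, 0.274]
contact_force: [-0.4, -6.4, 0.9]
opening: 0.265
```

```bash
cd .;python3 -c "
from h import *
st()"
```

```text
t 12.82 pos [501.2 -31.5 218.8] yaw 0.274 bear 0.277 r 121.0 Ftan_cw -6.02 F [-0.4 -6.4  0.9] Mz -0.01 tot torque about bolt(cw) -0.71 op 0.265
```

Request:
{"fn": "step_arm", "kwargs": {"deltas": [{"translation": [0, -0.12, 0], "rot": [0, 0, 0.01]}]}}

```text
clock: 12.95
eef_pos: [501.0, -30.3, 218.8]
tcp_rot: [3.141, 0.0, 0.265]
contact_force: [-0.8, -6.2, 0.9]
opening: 0.266
```

```bash
cd .;python3 -c "
from h import *
st()"
```

```text
t 12.95 pos [501.  -30.3 218.8] yaw 0.265 bear 0.267 r 120.9 Ftan_cw -5.75 F [-0.8 -6.2  0.9] Mz 0.04 tot torque about bolt(cw) -0.73 op 0.266
```

Request:
{"fn": "step_arm", "kwargs": {"deltas": [{"translation": [0, -0.12, 0], "rot": [0, 0, 0.01]}]}}

```text
clock: 13.08
eef_pos: [500.7, -29.2, 218.9]
tcp_rot: [3.141, 0.0, 0.255]
contact_force: [-0.7, -6.3, 0.3]
opening: 0.267
```

```bash
cd .;python3 -c "
from h import *
st()"
```

```text
t 13.07 pos [500.7 -29.2 218.9] yaw 0.255 bear 0.258 r 120.9 Ftan_cw -5.91 F [-0.7 -6.3  0.3] Mz 0.13 tot torque about bolt(cw) -0.84 op 0.267
```

Request:
{"fn": "step_arm", "kwargs": {"deltas": [{"translation": [0, -0.12, 0], "rot": [0, 0, 0.01]}]}}

```text
clock: 13.2
eef_pos: [500.4, -28.1, 218.9]
tcp_rot: [3.141, 0.0, 0.245]
contact_force: [-1.5, -8.0, 1.9]
opening: 0.268
```

```bash
cd .;python3 -c "
from h import *
st()"
```

```text
t 13.2 pos [500.4 -28.1 218.9] yaw 0.245 bear 0.248 r 120.9 Ftan_cw -7.43 F [-1.5 -8.   1.9] Mz 0.17 tot torque about bolt(cw) -1.06 op 0.268
```

Request:
{"fn": "step_arm", "kwargs": {"deltas": [{"translation": [0, -0.12, 0], "rot": [0, 0, 0.01]}]}}

```text
clock: 13.32
eef_pos: [500.1, -27.0, 218.9]
tcp_rot: [3.141, 0.0, 0.235]
contact_force: [-1.3, -8.4, 1.5]
opening: 0.265
```

```bash
cd .;python3 -c "
from h import *
st()"
```

```text
t 13.32 pos [500.1 -27.  218.9] yaw 0.235 bear 0.239 r 120.9 Ftan_cw -7.8 F [-1.3 -8.4  1.5] Mz 0.23 tot torque about bolt(cw) -1.17 op 0.265
```

Request:
{"fn": "step_arm", "kwargs": {"deltas": [{"translation": [0, -0.12, 0], "rot": [0, 0, 0.01]}]}}

```text
clock: 13.45
eef_pos: [499.9, -25.9, 218.9]
tcp_rot: [3.141, 0.0, 0.226]
contact_force: [-0.6, -6.9, 1.6]
opening: 0.268
```

```bash
cd .;python3 -c "
from h import *
st()"
```

```text
t 13.45 pos [499.9 -25.9 218.9] yaw 0.226 bear 0.229 r 120.9 Ftan_cw -6.57 F [-0.6 -6.9  1.6] Mz 0.23 tot torque about bolt(cw) -1.02 op 0.268
```

```bash
cd .;python3 -c "
from h import *
from rig import imaging
for i in range(3):
    imaging.grab_frame('side'); st()"
```

```text
t 13.5 pos [499.8 -25.7 218.9] yaw 0.225 bear 0.228 r 120.9 Ftan_cw -6.99 F [-0.3 -7.3  1.2] Mz 0.25 tot torque about bolt(cw) -1.09 op 0.266
t 13.55 pos [499.8 -25.8 218.9] yaw 0.225 bear 0.228 r 120.9 Ftan_cw -6.75 F [-1.3 -7.2  0.9] Mz 0.15 tot torque about bolt(cw) -0.96 op 0.273
t 13.6 pos [499.9 -25.8 218.9] yaw 0.226 bear 0.229 r 120.9 Ftan_cw -7.34 F [-0.5 -7.7  1.3] Mz 0.14 tot torque about bolt(cw) -1.02 op 0.265
```

Request:
{"fn": "step_arm", "kwargs": {"deltas": [{"translation": [0, -0.1, 0], "rot": [0, 0, 0.008]}]}}

```text
clock: 13.72
eef_pos: [499.7, -24.9, 218.9]
tcp_rot: [3.141, 0.0, 0.218]
contact_force: [-0.6, -9.4, 0.3]
opening: 0.264
```

```bash
cd .;python3 -c "
from h import *
from rig import imaging
st()
for i in range(2):
    imaging.grab_frame('side'); st()"
```

```text
t 13.72 pos [499.7 -24.9 218.9] yaw 0.218 bear 0.221 r 120.9 Ftan_cw -8.99 F [-0.6 -9.4  0.3] Mz 0.29 tot torque about bolt(cw) -1.37 op 0.264
t 13.78 pos [499.6 -24.9 218.9] yaw 0.217 bear 0.221 r 120.9 Ftan_cw -7.58 F [-0.2 -7.8  0.2] Mz 0.31 tot torque about bolt(cw) -1.22 op 0.271
t 13.82 pos [499.7 -24.9 218.9] yaw 0.218 bear 0.221 r 120.9 Ftan_cw -8.31 F [-0.7 -8.7  1.2] Mz 0.29 tot torque about bolt(cw) -1.28 op 0.268
```

Still rising (about 1.28 N m), so it has not broken over yet.

Request:
{"fn": "step_arm", "kwargs": {"deltas": [{"translation": [0, -0.1, 0], "rot": [0, 0, 0.008]}]}}

```text
clock: 13.95
eef_pos: [499.5, -24.0, 218.9]
tcp_rot: [3.14, 0.0, 0.21]
contact_force: [-0.6, -9.5, -0.1]
opening: 0.266
```

```bash
cd .;python3 -c "
from h import *
from rig import imaging
st()
for i in range(2):
    imaging.grab_frame('side'); st()"
```

```text
t 13.95 pos [499.5 -24.  218.9] yaw 0.21 bear 0.214 r 120.9 Ftan_cw -9.14 F [-0.6 -9.5 -0.1] Mz 0.41 tot torque about bolt(cw) -1.51 op 0.266
t 14.0 pos [499.4 -24.  218.9] yaw 0.21 bear 0.213 r 120.9 Ftan_cw -9.01 F [ 0.1 -9.2  0.9] Mz 0.36 tot torque about bolt(cw) -1.44 op 0.266
t 14.05 pos [499.5 -24.  218.9] yaw 0.21 bear 0.214 r 120.9 Ftan_cw -9.2 F [-0.6 -9.6  1.6] Mz 0.39 tot torque about bolt(cw) -1.49 op 0.267
```

Request:
{"fn": "step_arm", "kwargs": {"deltas": [{"translation": [0, -0.1, 0], "rot": [0, 0, 0.008]}]}}

```text
clock: 14.18
eef_pos: [499.3, -23.1, 218.9]
tcp_rot: [3.14, 0.0, 0.202]
contact_force: [0.3, -9.1, 1.3]
opening: 0.265
```

```bash
cd .;python3 -c "
from h import *
from rig import imaging
st()
for i in range(2):
    imaging.grab_frame('side'); st()"
```

```text
t 14.18 pos [499.3 -23.1 218.9] yaw 0.202 bear 0.206 r 120.9 Ftan_cw -9.01 F [ 0.3 -9.1  1.3] Mz 0.42 tot torque about bolt(cw) -1.5 op 0.265
t 14.22 pos [499.2 -23.1 218.9] yaw 0.202 bear 0.205 r 120.9 Ftan_cw -9.43 F [-0.1 -9.7  1.3] Mz 0.39 tot torque about bolt(cw) -1.53 op 0.273
t 14.28 pos [499.3 -23.1 218.9] yaw 0.202 bear 0.206 r 120.9 Ftan_cw -9.19 F [-0.7 -9.5  0.4] Mz 0.46 tot torque about bolt(cw) -1.56 op 0.269
```

Request:
{"fn": "step_arm", "kwargs": {"deltas": [{"translation": [0, -0.1, 0], "rot": [0, 0, 0.008]}]}}

```text
clock: 14.4
eef_pos: [499.1, -22.2, 218.9]
tcp_rot: [3.14, 0.0, 0.194]
contact_force: [-0.8, -9.3, 0.4]
opening: 0.266
```

```bash
cd .;python3 -c "
from h import *
from rig import imaging
st()
for i in range(2):
    imaging.grab_frame('side'); st()"
```

```text
t 14.4 pos [499.1 -22.2 218.9] yaw 0.194 bear 0.198 r 120.9 Ftan_cw -8.94 F [-0.8 -9.3  0.4] Mz 0.46 tot torque about bolt(cw) -1.53 op 0.266
t 14.45 pos [499.1 -22.1 218.9] yaw 0.194 bear 0.197 r 120.9 Ftan_cw -9.4 F [-0.4 -9.7  0.8] Mz 0.41 tot torque about bolt(cw) -1.54 op 0.265
t 14.5 pos [499.1 -22.1 218.9] yaw 0.194 bear 0.198 r 120.9 Ftan_cw -9.2 F [-0.6 -9.5  0.8] Mz 0.43 tot torque about bolt(cw) -1.53 op 0.271
```

Request:
{"fn": "step_arm", "kwargs": {"deltas": [{"translation": [0, -0.12, 0], "rot": [0, 0, 0.01]}]}}

```text
clock: 14.62
eef_pos: [498.9, -21.0, 218.9]
tcp_rot: [3.14, 0.0, 0.184]
contact_force: [-1.3, -9.6, 1.4]
opening: 0.268
```

```bash
cd .;python3 -c "
from h import *
from rig import imaging
st()
for i in range(2):
    imaging.grab_frame('side'); st()"
```

```text
t 14.62 pos [498.9 -21.  218.9] yaw 0.184 bear 0.188 r 120.9 Ftan_cw -9.23 F [-1.3 -9.6  1.4] Mz 0.43 tot torque about bolt(cw) -1.54 op 0.268
t 14.68 pos [498.8 -20.9 218.9] yaw 0.183 bear 0.187 r 120.9 Ftan_cw -10.38 F [ -0.4 -10.6   0.6] Mz 0.41 tot torque about bolt(cw) -1.66 op 0.271
t 14.72 pos [498.8 -20.9 218.9] yaw 0.184 bear 0.187 r 120.9 Ftan_cw -9.59 F [ 0.3 -9.7  0.4] Mz 0.39 tot torque about bolt(cw) -1.54 op 0.264
```

Request:
{"fn": "step_arm", "kwargs": {"deltas": [{"translation": [0, -0.12, 0], "rot": [0, 0, 0.01]}]}}

```text
clock: 14.85
eef_pos: [498.6, -19.8, 218.9]
tcp_rot: [3.14, 0.0, 0.174]
contact_force: [0.1, -9.8, 0.0]
opening: 0.265
```

```bash
cd .;python3 -c "
from h import *
from rig import imaging
st()
for i in range(2):
    s=imaging.grab_frame('top'); st()
crop(s,'top5',300,110,130,120,6)
np.savez('pics/top5.npz',**s)"
```

```text
t 14.85 pos [498.6 -19.8 218.9] yaw 0.174 bear 0.178 r 120.9 Ftan_cw -9.63 F [ 0.1 -9.8  0. ] Mz 0.47 tot torque about bolt(cw) -1.62 op 0.265
t 14.9 pos [498.6 -19.7 218.9] yaw 0.173 bear 0.177 r 120.9 Ftan_cw -8.77 F [ 0.1 -8.9  0.6] Mz 0.41 tot torque about bolt(cw) -1.46 op 0.27
t 14.95 pos [498.6 -19.7 218.9] yaw 0.174 bear 0.178 r 120.9 Ftan_cw -10.24 F [ -0.3 -10.5   0.7] Mz 0.33 tot torque about bolt(cw) -1.56 op 0.27
```

View pics/top5.png

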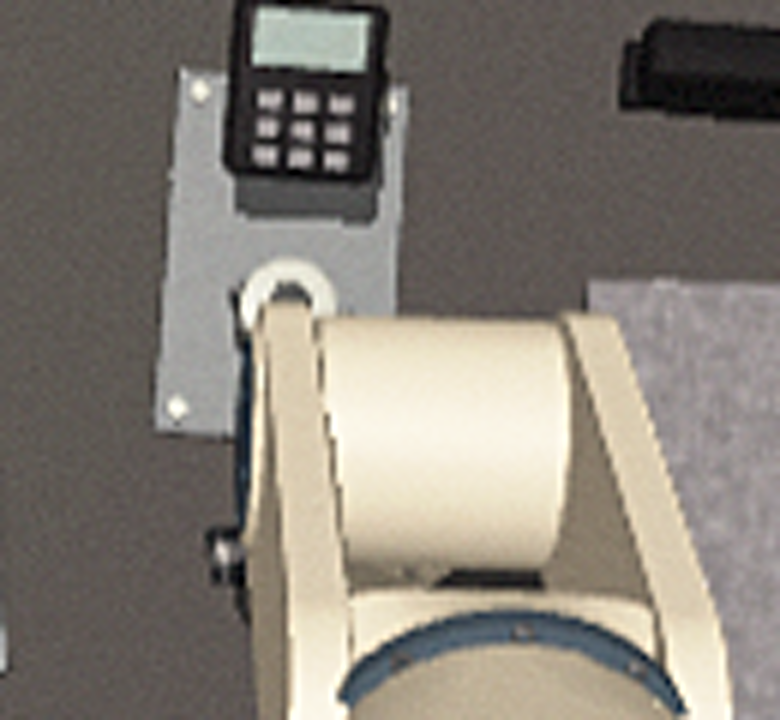

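```bash
cd .;python3 -c "
from h import *
from rig import imaging
s=imaging.grab_frame('side'); st()
crop(s,'side5',335,185,75,60,10)
np.savez('pics/side5.npz',**s)"
```

```text
t 15.0 pos [498.6 -19.8 218.9] yaw 0.174 bear 0.178 r 120.9 Ftan_cw -9.03 F [-0.1 -9.2  1. ] Mz 0.39 tot torque about bolt(cw) -1.48 op 0.267
```

View pics/side5.png

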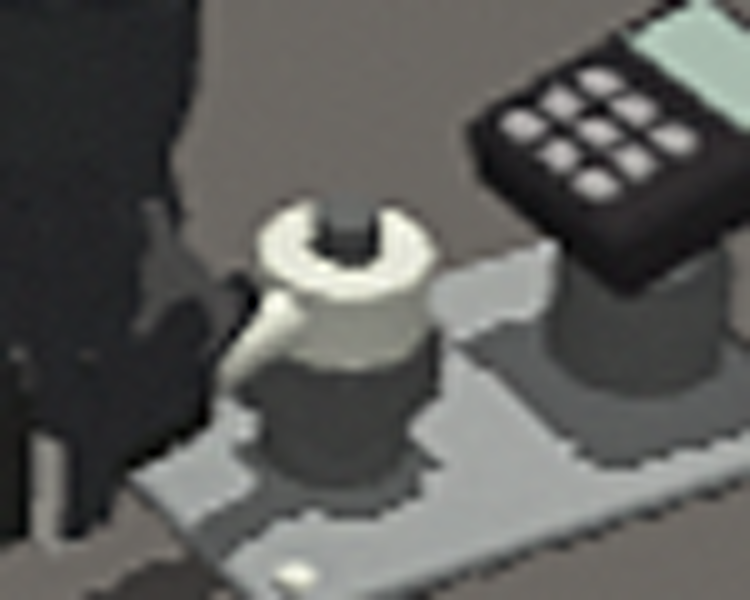

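Request:
{"fn": "step_arm", "kwargs": {"deltas": [{"translation": [0, -0.12, 0], "rot": [0, 0, 0.01]}]}}

```text
clock: 15.12
eef_pos: [498.4, -18.6, 218.9]
tcp_rot: [3.14, 0.0, 0.164]
contact_force: [-0.3, -9.4, 0.3]
opening: 0.266
```

```bash
cd .;python3 -c "
from h import *
from rig import imaging
st()
for i in range(3):
    s=imaging.grab_frame('top'); st()"
```

```text
t 15.12 pos [498.4 -18.6 218.9] yaw 0.164 bear 0.168 r 120.9 Ftan_cw -9.18 F [-0.3 -9.4  0.3] Mz 0.4 tot torque about bolt(cw) -1.5 op 0.266
t 15.18 pos [498.4 -18.5 218.9] yaw 0.163 bear 0.167 r 120.9 Ftan_cw -10.06 F [ -1.2 -10.4   1.4] Mz 0.3 tot torque about bolt(cw) -1.51 op 0.272
t 15.22 pos [498.4 -18.5 218.9] yaw 0.164 bear 0.167 r 120.9 Ftan_cw -9.54 F [-0.7 -9.8  0.3] Mz 0.33 tot torque about bolt(cw) -1.48 op 0.267
t 15.28 pos [498.4 -18.6 218.9] yaw 0.164 bear 0.168 r 120.9 Ftan_cw -9.69 F [-0.4 -9.9  1.4] Mz 0.31 tot torque about bolt(cw) -1.47 op 0.266
```

Request:
{"fn": "step_arm", "kwargs": {"deltas": [{"translation": [0, -0.14, 0], "rot": [0, 0, 0.012]}]}}

```text
clock: 15.4
eef_pos: [498.2, -17.2, 218.9]
tcp_rot: [3.14, 0.0, 0.152]
contact_force: [0.1, -9.4, 0.5]
opening: 0.267
```

```bash
cd .;python3 -c "
from h import *
from rig import imaging
st()
for i in range(3):
    s=imaging.grab_frame('top'); st()"
```

```text
t 15.4 pos [498.2 -17.2 218.9] yaw 0.152 bear 0.156 r 120.9 Ftan_cw -9.31 F [ 0.1 -9.4  0.5] Mz 0.48 tot torque about bolt(cw) -1.6 op 0.267
t 15.45 pos [498.2 -17.  218.9] yaw 0.151 bear 0.155 r 120.9 Ftan_cw -9.6 F [ 0.2 -9.7  0.4] Mz 0.38 tot torque about bolt(cw) -1.54 op 0.266
t 15.5 pos [498.2 -17.1 218.9] yaw 0.152 bear 0.156 r 120.9 Ftan_cw -8.65 F [-0.3 -8.8  0.4] Mz 0.34 tot torque about bolt(cw) -1.38 op 0.268
t 15.55 pos [498.2 -17.1 218.9] yaw 0.152 bear 0.156 r 120.9 Ftan_cw -8.58 F [-0.  -8.7 -0.5] Mz 0.34 tot torque about bolt(cw) -1.37 op 0.266
```

Request:
{"fn": "step_arm", "kwargs": {"deltas": [{"translation": [0, -0.14, 0], "rot": [0, 0, 0.012]}]}}

```text
clock: 15.68
eef_pos: [498.0, -15.8, 218.9]
tcp_rot: [3.14, 0.0, 0.14]
contact_force: [0.0, -8.6, 0.2]
opening: 0.265
```

```bash
cd .;python3 -c "
from h import *
from rig import imaging
st()
for i in range(3):
    s=imaging.grab_frame('top'); st()"
```

```text
t 15.68 pos [498.  -15.8 218.9] yaw 0.14 bear 0.144 r 120.9 Ftan_cw -8.46 F [ 0.  -8.6  0.2] Mz 0.47 tot torque about bolt(cw) -1.49 op 0.265
t 15.72 pos [498.  -15.6 218.9] yaw 0.139 bear 0.143 r 120.9 Ftan_cw -7.91 F [ 0.5 -7.9  0.6] Mz 0.34 tot torque about bolt(cw) -1.29 op 0.266
t 15.78 pos [498.  -15.7 218.9] yaw 0.14 bear 0.143 r 120.9 Ftan_cw -9.12 F [-0.2 -9.2  1.1] Mz 0.31 tot torque about bolt(cw) -1.41 op 0.265
t 15.82 pos [498.  -15.7 218.9] yaw 0.14 bear 0.144 r 120.9 Ftan_cw -7.39 F [-1.3 -7.6  0.3] Mz 0.26 tot torque about bolt(cw) -1.15 op 0.262
```

Request:
{"fn": "step_arm", "kwargs": {"deltas": [{"translation": [0, -0.14, 0], "rot": [0, 0, 0.012]}]}}

```text
clock: 15.95
eef_pos: [497.8, -14.3, 218.9]
tcp_rot: [3.14, 0.0, 0.128]
contact_force: [-0.1, -6.4, 0.0]
opening: 0.268
```

```bash
cd .;python3 -c "
from h import *
from rig import imaging
st()
for i in range(4):
    s=imaging.grab_frame('side'); st()
crop(s,'side6',335,185,75,60,10)"
```

```text
t 15.95 pos [497.8 -14.3 218.9] yaw 0.128 bear 0.132 r 120.9 Ftan_cw -6.31 F [-0.1 -6.4  0. ] Mz 0.4 tot torque about bolt(cw) -1.16 op 0.268
t 16.0 pos [497.8 -14.2 218.9] yaw 0.127 bear 0.131 r 120.9 Ftan_cw -6.86 F [-0.1 -6.9  0.7] Mz 0.3 tot torque about bolt(cw) -1.13 op 0.264
t 16.05 pos [497.8 -14.2 218.9] yaw 0.128 bear 0.131 r 120.9 Ftan_cw -8.61 F [-0.2 -8.7  0.5] Mz 0.29 tot torque about bolt(cw) -1.33 op 0.269
t 16.1 pos [497.8 -14.3 218.9] yaw 0.128 bear 0.132 r 120.9 Ftan_cw -6.93 F [-0.3 -7.   1.5] Mz 0.34 tot torque about bolt(cw) -1.17 op 0.267
t 16.15 pos [497.8 -14.3 218.9] yaw 0.128 bear 0.132 r 120.9 Ftan_cw -8.77 F [-0.3 -8.9  0.9] Mz 0.38 tot torque about bolt(cw) -1.44 op 0.261
```

The torque peaked near 1.55 N m, then fell to about 1.2 N m while the pull continued. That is the break-over, so I stop here and ease back.

Request:
{"fn": "step_arm", "kwargs": {"deltas": [{"translation": [0, 0.24, 0], "rot": [0, 0, -0.02]}, {"translation": [0, 0.48, 0], "rot": [0, 0, -0.04]}, {"translation": [0.01, 0.72, 0], "rot": [0, 0, -0.06]}]}}

```text
clock: 16.52
eef_pos: [498.9, -21.6, 218.9]
tcp_rot: [3.14, -0.0, 0.189]
contact_force: [0.7, -8.7, -0.0]
opening: 0.265
```

```bash
cd .;python3 -c "
from h import *
from rig import imaging
st()
for i in range(2):
    s=imaging.grab_frame('side'); st()"
```

```text
t 16.52 pos [498.9 -21.6 218.9] yaw 0.189 bear 0.193 r 120.9 Ftan_cw -8.64 F [ 0.7 -8.7 -0. ] Mz 0.41 tot torque about bolt(cw) -1.45 op 0.265
t 16.57 pos [498.9 -21.8 218.9] yaw 0.19 bear 0.195 r 120.9 Ftan_cw -8.23 F [-0.5 -8.5  0.2] Mz 0.51 tot torque about bolt(cw) -1.5 op 0.264
t 16.62 pos [498.9 -21.7 218.9] yaw 0.189 bear 0.194 r 120.9 Ftan_cw -8.01 F [ 0.7 -8.  -0.3] Mz 0.58 tot torque about bolt(cw) -1.54 op 0.271
```

Request:
{"fn": "step_arm", "kwargs": {"deltas": [{"translation": [0, 0.24, 0], "rot": [0, 0, -0.02]}, {"translation": [0, 0.48, 0], "rot": [0, 0, -0.04]}, {"translation": [0.01, 0.72, 0], "rot": [0, 0, -0.06]}, {"translation": [0.02, 0.96, 0], "rot": [0, 0, -0.08]}]}}

```text
clock: 17.12
eef_pos: [500.8, -30.5, 218.8]
tcp_rot: [-3.141, -0.0, 0.267]
contact_force: [1.1, -2.6, -0.4]
opening: 0.268
```

```bash
cd .;python3 -c "
from h import *
from rig import imaging
st()
for i in range(2):
    s=imaging.grab_frame('side'); st()"
```

```text
t 17.12 pos [500.8 -30.5 218.8] yaw 0.267 bear 0.268 r 121.1 Ftan_cw -2.79 F [ 1.1 -2.6 -0.4] Mz -0.35 tot torque about bolt(cw) 0.02 op 0.268
t 17.18 pos [500.9 -30.7 218.9] yaw 0.268 bear 0.27 r 121.1 Ftan_cw -4.61 F [ 0.1 -4.8  0. ] Mz -0.11 tot torque about bolt(cw) -0.44 op 0.268
t 17.23 pos [500.9 -30.6 218.9] yaw 0.267 bear 0.27 r 121.1 Ftan_cw -3.5 F [ 0.9 -3.4 -0.1] Mz -0.13 tot torque about bolt(cw) -0.28 op 0.265
```

Request:
{"fn": "step_arm", "kwargs": {"deltas": [{"translation": [0, 0.2, 0], "rot": [0, 0, -0.01]}, {"translation": [0, 0.4, 0], "rot": [0, 0, -0.02]}, {"translation": [0, 0.4, 0], "rot": [0, 0, -0.02]}]}}

```text
clock: 17.6
eef_pos: [501.8, -34.0, 218.8]
tcp_rot: [-3.141, 0.0, 0.287]
contact_force: [1.6, 3.4, -1.0]
opening: 0.265
```

```bash
cd .;python3 -c "
from h import *
from rig import imaging
st()
for i in range(2):
    s=imaging.grab_frame('side'); st()"
```

```text
t 17.6 pos [501.8 -34.  218.8] yaw 0.287 bear 0.299 r 121.2 Ftan_cw 2.81 F [ 1.6  3.4 -1. ] Mz 0.55 tot torque about bolt(cw) -0.21 op 0.265
t 17.65 pos [501.8 -34.  218.8] yaw 0.287 bear 0.299 r 121.2 Ftan_cw 3.71 F [ 0.   3.9 -1.5] Mz 0.53 tot torque about bolt(cw) -0.08 op 0.267
t 17.7 pos [501.8 -34.  218.8] yaw 0.287 bear 0.298 r 121.2 Ftan_cw 3.73 F [ 0.4  4.  -1. ] Mz 0.54 tot torque about bolt(cw) -0.1 op 0.264
```

Request:
{"fn": "step_arm", "kwargs": {"deltas": [{"translation": [0, -0.08, 0], "rot": [0, 0, -0.006]}, {"translation": [0, -0.08, -0.1], "rot": [0, 0, -0.006]}, {"translation": [0, -0.08, -0.3], "rot": [0, 0, -0.006]}]}}

```text
clock: 18.08
eef_pos: [502.0, -33.7, 221.7]
tcp_rot: [3.141, -0.001, 0.292]
contact_force: [9.5, 1.2, -13.8]
opening: 0.265
```

```bash
cd .;python3 -c "
from h import *
st()"
```

```text
t 18.07 pos [502.  -33.7 221.7] yaw 0.292 bear 0.296 r 120.8 Ftan_cw -1.68 F [  9.5   1.2 -13.8] Mz -0.09 tot torque about bolt(cw) -0.12 op 0.265
```

Request:
{"fn": "step_arm", "kwargs": {"deltas": [{"translation": [0.12, 0, 0], "rot": [0, 0, 0]}, {"translation": [0.12, 0, -0.15], "rot": [0, 0, 0]}, {"translation": [0.12, 0, -0.3], "rot": [0, 0, 0]}]}}

```text
clock: 18.45
eef_pos: [502.5, -33.4, 224.4]
tcp_rot: [-3.141, 0.001, 0.292]
contact_force: [3.4, -0.9, -5.8]
opening: 0.27
```

```bash
cd .;python3 -c "
from h import *
st()"
```

```text
t 18.45 pos [502.5 -33.4 224.4] yaw 0.292 bear 0.295 r 120.3 Ftan_cw -1.87 F [ 3.4 -0.9 -5.8] Mz -0.23 tot torque about bolt(cw) 0.0 op 0.27
```

Now it comes up freely, so I'll keep lifting.

Request:
{"fn": "step_arm", "kwargs": {"deltas": [{"translation": [0.05, 0, -0.3], "rot": [0, 0, 0]}, {"translation": [0.05, 0, -0.7], "rot": [0, 0, 0]}, {"translation": [0.05, 0, -1.2], "rot": [0, 0, 0]}, {"translation": [0.05, 0, -1.9], "rot": [0, 0, 0]}, {"translation": [0.05, 0, -3], "rot": [0, 0, 0]}, {"translation": [0.05, 0, -4.4], "rot": [0, 0, 0]}, {"translation": [0.05, 0, -5.6], "rot": [0, 0, 0]}, {"translation": [0.05, 0, -6], "rot": [0, 0, 0]}]}}

```text
clock: 19.45
eef_pos: [503.5, -33.1, 286.1]
tcp_rot: [3.141, -0.002, 0.293]
contact_force: [-0.1, 0.6, -6.2]
opening: 0.264
```

```bash
cd .;python3 -c "
from h import *
from rig import imaging
st()
s=imaging.grab_frame('side');crop(s,'side7',310,130,130,120,6);np.savez('pics/side7.npz',**s)
s=imaging.grab_frame('top');crop(s,'top7',310,110,130,120,5);np.savez('pics/top7.npz',**s)
delta((481,-237,285),0.051,8)"
```

```text
t 19.45 pos [503.5 -33.1 286.1] yaw 0.293 bear 0.295 r 119.2 Ftan_cw 0.65 F [-0.1  0.6 -6.2] Mz -0.07 tot torque about bolt(cw) 0.15 op 0.264
t 19.55 pos [503.3 -33.1 285.5] rot [ 3.141e+00 -1.000e-03  2.930e-01] F [-0.1  0.3 -5.1] M [-0.03  0.12  0.03] op 0.264
[-1.0, 2.36, 0.01] [0.0, -0.0, 0.03]
[-2.01, 4.72, 0.01] [0.0, -0.0, 0.06]
[-3.01, 7.08, 0.02] [0.0, -0.0, 0.091]
[-4.01, 9.44, 0.02] [0.0, -0.0, 0.121]
[-5.02, 11.8, 0.03] [0.0, -0.001, 0.151]
[-6.02, 14.16, 0.03] [0.0, -0.001, 0.181]
[-7.02, 16.52, 0.04] [0.0, -0.001, 0.212]
[-8.02, 18.88, 0.05] [0.0, -0.001, 0.242]
```

View pics/side7.png

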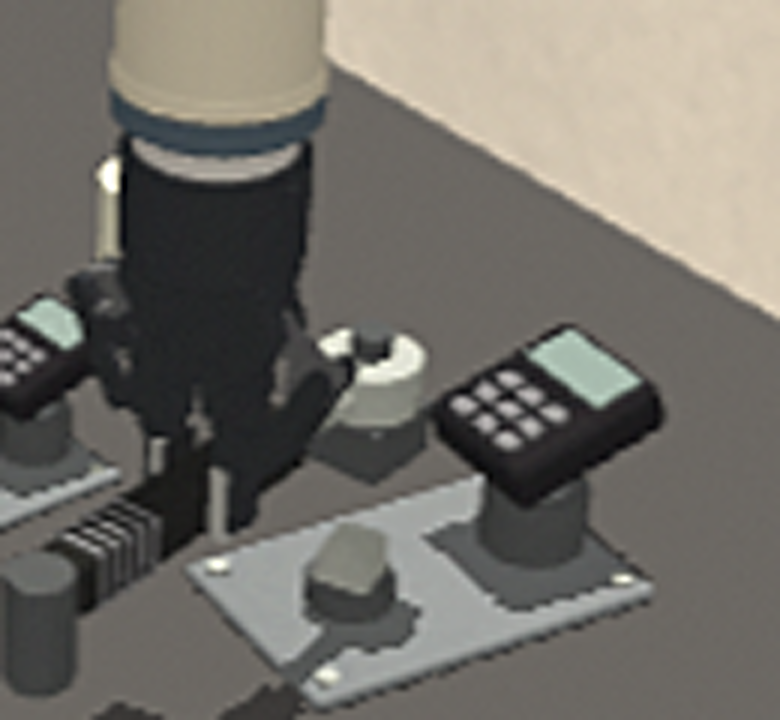

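View pics/top7.png

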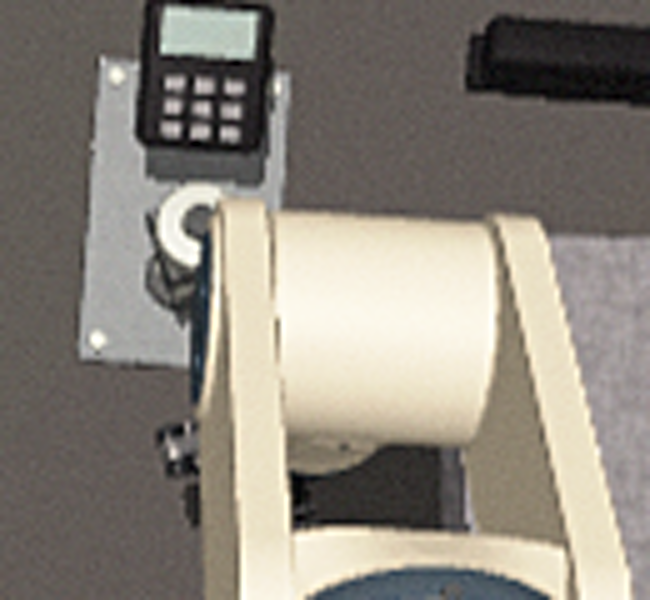

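Request:
{"fn": "step_arm", "kwargs": {"deltas": [{"translation": [-0.7, 1.7, 0], "rot": [0, 0, 0.02]}, {"translation": [-2, 4.7, 0], "rot": [0, 0, 0.06]}, {"translation": [-3.2, 7.6, 0], "rot": [0, 0, 0.1]}, {"translation": [-4.5, 10.6, 0], "rot": [0, 0, 0.14]}, {"translation": [-5.8, 13.6, 0], "rot": [0, 0, 0.18]}, {"translation": [-6.9, 16.3, 0], "rot": [0, 0, 0.21]}, {"translation": [-7.7, 18.2, 0], "rot": [0, 0, 0.235]}, {"translation": [-8, 18.9, 0], "rot": [0, 0, 0.242]}]}}

```text
clock: 20.55
eef_pos: [480.8, -238.4, 284.6]
tcp_rot: [-3.141, 0.001, 0.049]
contact_force: [1.1, 0.5, -6.5]
opening: 0.261
```

Request:
{"fn": "step_arm", "kwargs": {"deltas": [{"translation": [0, 0, 1], "rot": [0, 0, 0]}, {"translation": [0, 0, 2.5], "rot": [0, 0, 0]}, {"translation": [0, 0, 4], "rot": [0, 0, 0]}, {"translation": [0, 0, 5], "rot": [0, 0, 0]}, {"translation": [0, 0, 5.5], "rot": [0, 0, 0]}, {"translation": [0, 0, 5.5], "rot": [0, 0, 0]}]}}

```text
clock: 21.3
eef_pos: [481.2, -237.1, 229.5]
tcp_rot: [-3.141, 0.0, 0.051]
contact_force: [0.1, 0.3, -6.1]
opening: 0.267
```

```bash
cd .;python3 -c "
from h import *
from rig import imaging
s=imaging.grab_frame('side');crop(s,'side8',300,190,150,130,5);np.savez('pics/side8.npz',**s)
s=imaging.grab_frame('top');crop(s,'top8',390,120,110,140,5);np.savez('pics/top8.npz',**s)
delta((481,-237,199.6),0.051,1)"
```

```text
t 21.4 pos [ 481.4 -237.2  230.2] rot [ 3.141 -0.     0.051] F [-0.4  0.2 -5.2] M [-0.02  0.16 -0.05] op 0.265
[-0.04, -0.02, 3.06] [0.0, -0.0, -0.0]
```

View pics/side8.png

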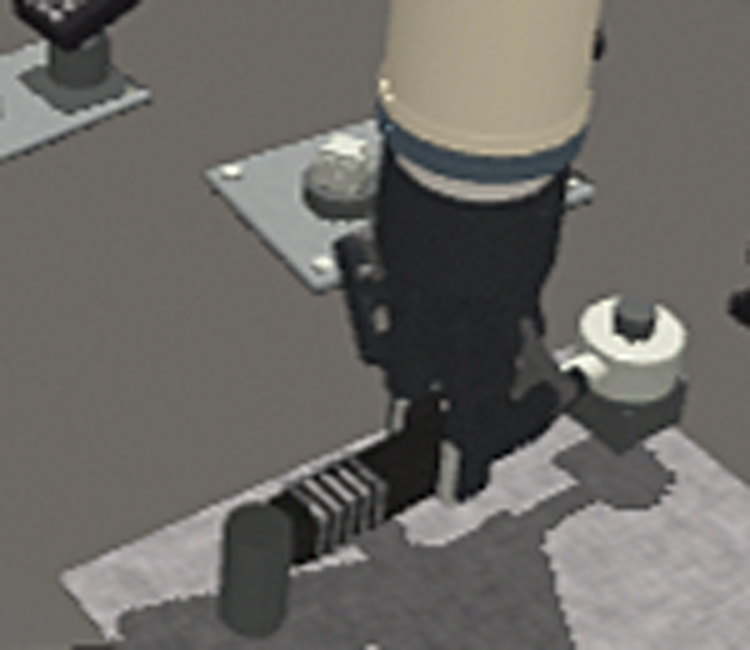

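View pics/top8.png

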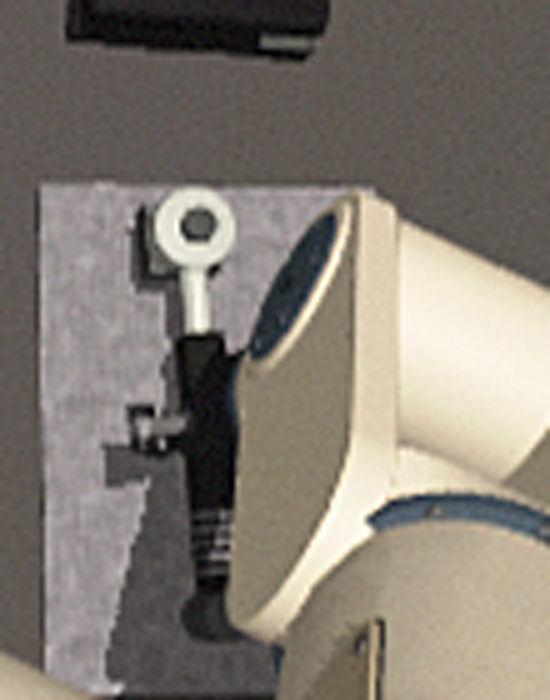

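```bash
cd .;python3 -c "
from h import *
t=load('top8');s=load('side8')
print(two(t,(429.3,163.9),s,(426.7,250.9)),two(t,(432.8,242.6),s,(351.3,295.1)))"
```

```text
(array([ 602.67583455, -229.66452656,   95.87912269]), np.float64(1.1110109191654836)) (array([ 381.83970474, -237.21395719,   78.15897439]), np.float64(2.653630838813635))
```

Request:
{"fn": "step_arm", "kwargs": {"deltas": [{"translation": [0, 0, 0.6], "rot": [0, 0, 0]}, {"translation": [0, 0, 1.2], "rot": [0, 0, 0]}, {"translation": [0, 0, 1.8], "rot": [0, 0, 0]}, {"translation": [0, 0, 2.2], "rot": [0, 0, 0]}, {"translation": [0, 0, 2.5], "rot": [0, 0, 0]}, {"translation": [0, 0, 2.5], "rot": [0, 0, 0]}]}}

```text
clock: 22.15
eef_pos: [481.1, -237.1, 204.7]
tcp_rot: [-3.141, 0.0, 0.051]
contact_force: [0.1, -0.1, -4.7]
opening: 0.266
```

Request:
{"fn": "step_arm", "kwargs": {"deltas": [{"translation": [0, 0, 0.15], "rot": [0, 0, 0]}, {"translation": [0, 0, 0.3], "rot": [0, 0, 0]}, {"translation": [0, 0, 0.3], "rot": [0, 0, 0]}]}}

```text
clock: 22.52
eef_pos: [481.1, -237.1, 201.8]
tcp_rot: [-3.142, 0.0, 0.051]
contact_force: [-0.6, 0.9, -5.0]
opening: 0.27
```

```bash
cd .;python3 -c "
from h import *
delta((481,-237,199.6),0.051,1)"
```

```text
t 22.525 pos [ 481.1 -237.1  201.8] rot [-3.142  0.     0.051] F [-0.6  0.9 -5. ] M [-0.04  0.16  0.02] op 0.27
[-0.01, -0.01, 0.22] [-0.0, 0.0, -0.0]
```

Request:
{"fn": "step_arm", "kwargs": {"deltas": [{"translation": [0, 0, 0.08], "rot": [0, 0, 0]}, {"translation": [0, 0, 0.16], "rot": [0, 0, 0]}, {"translation": [0, 0, 0.2], "rot": [0, 0, 0]}, {"translation": [0, 0, 0.2], "rot": [0, 0, 0]}]}}

```text
clock: 23.02
eef_pos: [481.2, -237.1, 199.9]
tcp_rot: [3.142, -0.0, 0.051]
contact_force: [-1.1, 0.3, -3.9]
opening: 0.265
```

```bash
cd .;python3 -c "
from h import *
delta((481,-237,199.6),0.051,1)"
```

```text
t 23.025 pos [ 481.2 -237.1  199.9] rot [ 3.142 -0.     0.051] F [-1.1  0.3 -3.9] M [0.03 0.02 0.03] op 0.265
[-0.02, -0.02, 0.03] [0.0, -0.0, -0.0]
```

Request:
{"fn": "step_arm", "kwargs": {"deltas": [{"translation": [0, 0, 0.06], "rot": [0, 0, 0]}, {"translation": [0, 0, 0.1], "rot": [0, 0, 0]}, {"translation": [0, 0, 0.1], "rot": [0, 0, 0]}]}}

```text
clock: 23.4
eef_pos: [481.2, -237.2, 199.7]
tcp_rot: [3.141, -0.0, 0.051]
contact_force: [-3.8, 1.0, 6.6]
opening: 0.265
```

```bash
cd .;python3 -c "
from h import *
delta((481,-237,199.6),0.051,1)"
```

```text
t 23.4 pos [ 481.2 -237.2  199.7] rot [ 3.141 -0.     0.051] F [-3.8  1.   6.6] M [0.3  0.55 0.02] op 0.265
[-0.02, -0.02, 0.01] [0.0, -0.0, -0.0]
```

Request:
{"fn": "step_arm", "kwargs": {"deltas": [{"translation": [0, 0, 0], "rot": [0, 0, 0]}, {"translation": [0, 0, 0], "rot": [0, 0, 0]}, {"translation": [0, 0, 0], "rot": [0, 0, 0]}], "squeeze": 20}}

```text
clock: 23.78
eef_pos: [481.2, -237.2, 199.7]
tcp_rot: [3.141, -0.0, 0.051]
contact_force: [-3.0, 1.5, 6.3]
opening: 0.265
```

Request:
{"fn": "step_arm", "kwargs": {"deltas": [{"translation": [0, 0, 0], "rot": [0, 0, 0]}, {"translation": [0, 0, 0], "rot": [0, 0, 0]}, {"translation": [0, 0, 0], "rot": [0, 0, 0]}, {"translation": [0, 0, 0], "rot": [0, 0, 0]}, {"translation": [0, 0, 0], "rot": [0, 0, 0]}, {"translation": [0, 0, 0], "rot": [0, 0, 0]}], "grip": 0}}

```text
clock: 24.52
eef_pos: [481.2, -237.1, 198.8]
tcp_rot: [-3.142, 0.0, 0.051]
contact_force: [-0.1, -1.1, -0.4]
opening: 1.002
```

Request:
{"fn": "step_arm", "kwargs": {"deltas": [{"translation": [0, 0, -1], "rot": [0, 0, 0]}, {"translation": [0, 0, -3], "rot": [0, 0, 0]}, {"translation": [0, 0, -6], "rot": [0, 0, 0]}, {"translation": [0, 0, -9], "rot": [0, 0, 0]}, {"translation": [0, 0, -12], "rot": [0, 0, 0]}, {"translation": [0, 0, -15], "rot": [0, 0, 0]}, {"translation": [0, 0, -18], "rot": [0, 0, 0]}, {"translation": [0, 0, -20], "rot": [0, 0, 0]}]}}

```text
clock: 25.52
eef_pos: [481.1, -237.1, 401.2]
tcp_rot: [3.141, -0.002, 0.051]
contact_force: [-0.8, -0.6, -0.6]
opening: 0.999
```

```bash
cd .;python3 -c "
from h import *
delta((350,0,400),0.051,1)"
```

```text
t 25.525 pos [ 481.1 -237.1  401.2] rot [ 3.141e+00 -2.000e-03  5.100e-02] F [-0.8 -0.6 -0.6] M [ 0.02 -0.07 -0.02] op 0.999
[-11.89, -24.35, 0.07] [0.001, -0.002, -0.0]
```

Moving aside to get a clear view.

Request:
{"fn": "step_arm", "kwargs": {"deltas": [{"translation": [-1.5, -3, 0], "rot": [0, 0, 0]}, {"translation": [-3, -6, 0], "rot": [0, 0, 0]}, {"translation": [-4.5, -9, 0], "rot": [0, 0, 0]}, {"translation": [-6, -12, 0], "rot": [0, 0, 0]}, {"translation": [-7.5, -15, 0], "rot": [0, 0, 0]}, {"translation": [-9, -18, 0], "rot": [0, 0, 0]}, {"translation": [-10.5, -21, 0], "rot": [0, 0, 0]}, {"translation": [-11.5, -24, 0], "rot": [0, 0, 0]}]}}

```text
clock: 26.52
eef_pos: [353.2, -2.5, 399.5]
tcp_rot: [3.142, -0.001, 0.05]
contact_force: [0.1, 0.3, -0.1]
opening: 1.003
```

```bash
cd .;python3 -c "
from h import *
from rig import imaging
s=imaging.grab_frame('side');crop(s,'side9',300,170,200,150,4);np.savez('pics/side9.npz',**s)
t=imaging.grab_frame('top');crop(t,'top9',310,90,170,180,4);np.savez('pics/top9.npz',**t);st()"
```

```text
t 26.62 pos [352.8  -1.7 399.4] yaw 0.053 bear 0.013 r 264.8 Ftan_cw 0.14 F [0.1 0.1 0.5] Mz 0.03 tot torque about bolt(cw) -0.01 op 0.999
```

View pics/side9.png

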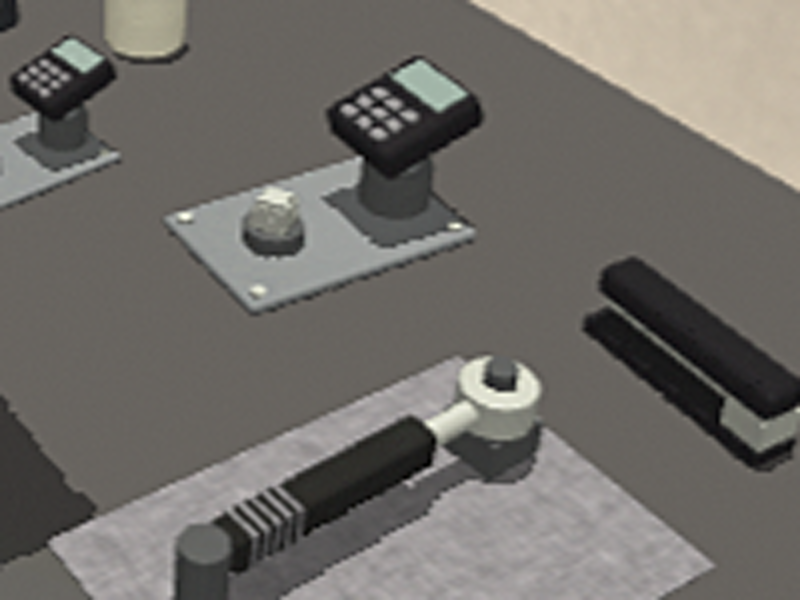

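View pics/top9.png

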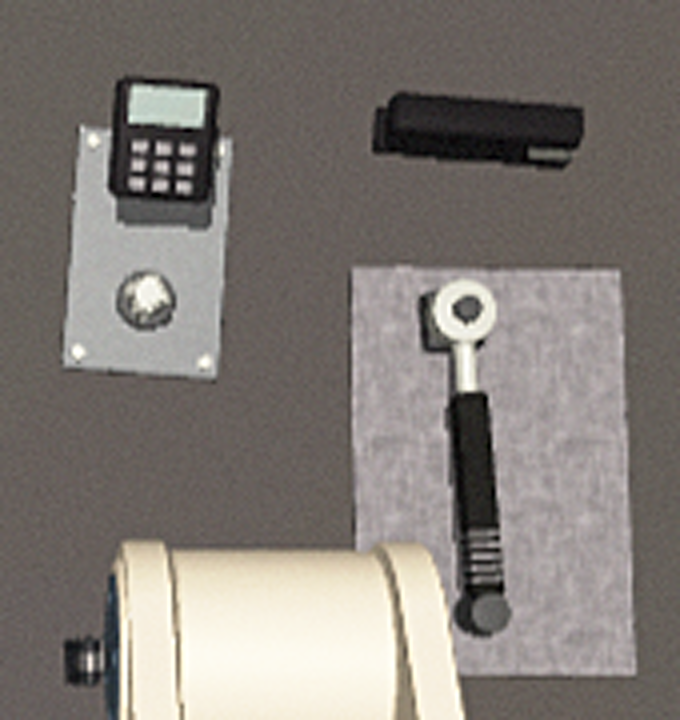

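```bash
cd .;python3 -c "
from h import *
t=load('top9')
g=up(t,337,154,359,174)
for th in(190,200,215,230):
    r=cv2.minAreaRect(comps(g>th,337,154)[0]);w=np.array([plane(t,*p,41)[:2] for p in cv2.boxPoints(r)]);e=w[1]-w[0];print(th,np.degrees(np.arctan2(e[1],e[0]))%90,np.linalg.norm(e),np.linalg.norm(w[2]-w[1]))
s=load('side9')
print('knob',two(t,(310+466/4-.5,90+307/4-.5),s,(300+501/4-.5,170+366/4-.5)),'foot',two(t,(310+490/4-.5,90+614/4-.5),s,(300+205/4-.5,170+545/4-.5)))
from rig import ticket
ticket.sign_off()"
```

```text
190 28.99541185669745 24.659956061816786 24.209695072043708
200 32.59976096485194 22.964889730622822 23.682895405674326
215 36.486493804095105 21.928759745566193 21.63635334520818
230 40.62667788317613 20.572317966264414 19.88546998677762
knob (array([ 602.61258836, -228.9737544 ,   65.04955711]), np.float64(0.28432622718216904)) foot (array([ 380.1698142 , -241.73779991,   52.37881162]), np.float64(0.20850113552978836))
the job is handed in; nothing more can be done
```

The bolt on the larger grey stand is tightened to break-over, and the wrench is back on the mat on its socket and foot. I handed the job in at about 27 s of the 72 s, with no verdict reported.

- **Fit:** The socket went down without resistance and met the bolt top within 1 mm of the expected height.
- **Tightening:** Turned clockwise, the bolt gave a steady drag of about 0.26 N m and seated after roughly 0.6 rad of handle travel. The torque then rose to about 1.55 N m and fell to about 1.2 N m as I kept pulling, which I took as the break-over.
- **How soon I stopped:** The reading stayed near 1.5 N m for several hundredths of a rad before the drop was clear of the noise. I moved the handle up to 0.08 rad past the peak, well short of the 0.26 rad end stop. When I eased back, the torque climbed again to 1.5 N m and then fell to nearly zero, as a break-over that springs back should.
- **Lift-off:** The socket dragged on the bolt with about 8 N at first. I shifted about 1 mm toward the bolt and it came off freely.
- **Last checks:** The final pictures show the wrench flat on the mat, with the heights of its socket and foot ends within about 2 mm of those at the start. The stapler and both grey stands look unmoved, and the gripper is open and clear. I did not re-check the mug or the red stand at the end.
- **One weak check:** The bolt angle in the last picture varied with the threshold, from 29° to 41° against 52° at the start. It confirms a clockwise turn but not the exact amount.

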